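# Blank off the fume-extraction port with a two-arm clamp cap

## Robot

A 6-joint arm with a two-finger parallel gripper is mounted at the origin on the work surface. World frame = base frame: x ahead of the robot, y to its left, z up, the work surface at z = 0. Lengths are in m, angles in degrees, forces in N, time in s.
With the tool pointing down it reaches from about 0.35 to 0.875 m from the base axis. Payload 4.2 kg.
Tool frame: the origin (TCP) lies midway between the tips of the shut fingers; the grasp point (between the pads) lies 19 mm behind it; z points along the fingers, y is the direction in which the jaws open and shut (so a half turn about z gives the same grasp; the last joint's range is limited). The gripper opens to 87 mm and grips with 3 to 60 N. Pads are 19 mm wide; open, the fingers measure 117 mm over their backs; the gripper's body (75 mm by 190 mm) begins 51 mm behind the grasp point.
Start: joints at [89.874, 22.042, 0.453, 0, -68.411, -14.817], TCP at [0.161, 0.604, 0.223] pointing down, gripper open.
Joint ranges: [-179.83, 179.83], [-69.29, 118.12], [-61.27, 80.66], [-181.25, 117.63], [-171.15, -9.14], [-177.46, 177.46]. Speed limits (degrees/s): [159.86, 159.86, 180, 180, 180, 180].

## Interface

Orientations are given as a 3x3 rotation matrix whose columns are the frame's x, y, z axes.
In Python, from station import r gives the robot as it stands.
- The arm moves only by the tool servo_tool, never from a script. Its arguments are lists of equal length, an entry for each row: "slide": the shift along the world's x, y, z in units of 60 mm (1.0 is 60 mm), a list of three; "twist": the turn, a rotation vector about the world's x, y, z in units of 6 degrees (1.0 is 6 degrees), a list of three; "gripper": the closure, from 0 (fully open) to 1 (shut). In form: {"slide": [[x, y, z], ...], "twist": [[wx, wy, wz], ...], "gripper": [gripper, ...]}. A call has 1 to 12 rows; each row shifts and turns the commanded pose from where the row before left it; what a row does not reach is not made up. A row lasts 1/8 s, in which the tool goes at most 62.5 mm and 10.7 degrees, less where a joint would pass 70% of its speed; a pose out of reach is approached as far as the arm can. A call is refused whole if a number of a shift passes 1 or a number of a turn 1, either way. A call with a gripper value outside its range is refused whole. The fingers move at their own pace and stop on an object; the grip force is fixed at half the most. Time passes only in rows, so rows that do not move let the fingers close. It gives the time, the measured TCP pose, the force and the opening at its end, in the units of the state.
- r.sense(): the state, without advancing time (a new reading comes with each control period).
- r.capture(name): name is "scene" or "top" or "wrist"; returns a dict with "image" (480x640x3 uint8, blue, green, red), "intrinsics" (3x3 intrinsics, pixels), "R" (3x3) and "t" (3): a world point X has camera coordinates R X + t. Camera axes: x right, y down, z forward; pixel columns grow to the right and rows downward; lengths in m; the calibration is good to about 2 mm. The wrist camera is an equidistant fisheye: a pixel r from the principal point sees the ray r / f radians off the axis. A picture is of the moment at which its call begins. There is no depth.
- r.finish_job(): hands the job in, once; it reports no verdict.
The state is a dict: "time_s": time; "joints": joint angles; "joint_velocities": joint speeds; "effort": joint torques, N m; "tcp_pos": TCP position; "ee_rot": TCP orientation; "wrist_force": force on the tool from outside, world axes, zero at the start; "moment": the same for the moment, N m; "gripper_width": opening from 0.0 (shut) to 1.0 (fully open).
Only numpy, scipy, OpenCV 4.12 (cv2) and the standard library are available. Lean on these libraries where they do the work, as an engineer would, in place of code of your own. Each camera call takes 0.05 s, during which the arm holds its last target.

## Task

The unused port of the bench extraction unit has to be closed: take the grey cap with the two steel cam arms and press it straight onto the slanted, grooved spigot, arms to the left and right and still raised, until both spring clips have snapped over its rim. Only then fold the two cam arms fully down, one after the other, and leave the other things on the bench where they are.

Things in the scene. Friction and masses are not known exactly. Their poses are not given: they have to be found in the camera images.
- seat (a point): Foot of the aluminium spigot: on its axis, on its flange (84 mm wide), 45 mm out from the sloping face of the white extraction unit (200 mm wide, 210 deep, 131 high). z points out along the spigot, leaning 30 degrees from vertical; x up the slope, y left along the face. Above the flange the spigot is 48 mm wide with a groove from z = 27 to 42 mm. The cap's underside rests on the flange when home.
- home (a point): On the spigot's axis, 44.5 mm above its flange; axes as at the seat. When the cap is home its centre lies here, the axes agree, and the cap's y lies along this y, either way round and within about 0.25 rad, so that its arms miss the clips.
- nose (a point): Tip of the spigot, 52 mm above its flange, on its axis. The last 5 mm are coned from 48 down to 38 mm wide. The cap's bore goes over it with about 1.5 mm of room all round.
- clip_back_top (a point): Top of the steel spring clip on the spigot's +x (upper) side, 45.5 mm from the axis, 26.5 mm above the flange; 20 mm wide, 34 to 51 mm from the axis. The cap's rim pushes both clips outward from about 15 mm before home (some 10 to 18 N in all along the spigot, most at about 11 mm); in the last 3 mm they snap back over it.
- clip_front_top (a point): Top of the steel spring clip on the spigot's -x (lower) side, 45.5 mm from the axis, 26.5 mm above the flange; 20 mm wide, 34 to 51 mm from the axis. The cap's rim pushes both clips outward from about 15 mm before home (some 10 to 18 N in all along the spigot, most at about 11 mm); in the last 3 mm they snap back over it.
- cap_center (a point): The grey plastic clamp cap, loose, about 0.31 kg (varies), standing mouth down; this point is on its axis, half-way up (44.5 mm above its underside). z along its axis away from the mouth, y towards the left cam arm. Rim at the mouth 74 mm wide, 6 mm high; bore 51 mm wide, 54 deep; body 62 mm wide up to 58 mm above the underside, then a grip block up to 89 mm.
- cap_block (a point): Centre of the cap's square grip block, 26 x 26 mm and 31 mm high, its sides square to the cap's x and y, on top of the cap (73.5 mm above its underside). Gripped across x, the cam arms at +y and -y stay free.
- cam_left_hinge (a point): Hinge pin of the left cam arm, at the cap's +y side: 36 mm from the cap's axis and 38 mm above its underside. The pin lies along the cap's x. These axes turn with the arm; at joint value 0 they are the cap's.
- cam_right_hinge (a point): Hinge pin of the right cam arm, at the cap's -y side: 36 mm from the cap's axis and 38 mm above its underside. The pin lies along the cap's x. These axes turn with the arm; at joint value 0 they are the cap's, turned half round about z.
- cam_left_bend (a point): The left cam arm, a steel strip 16 mm wide and 5 mm thick: the point 48 mm from its hinge, mid-thickness, where its straight part ends; beyond it a 14 mm end flares outward, away from the cap's body. Pushed down from above and outside with shut fingers.
- cam_right_bend (a point): The right cam arm, a steel strip 16 mm wide and 5 mm thick: the point 48 mm from its hinge, mid-thickness, where its straight part ends; beyond it a 14 mm end flares outward, away from the cap's body. Pushed down from above and outside with shut fingers.
- cam_left (a joint): Swing of the left cam arm, rad. 0: it points outward and 14 degrees above level (cap upright). It grows as the arm swings down; 1.4 is the stop (66 degrees below level), fully folded. It stays where it is left (friction 0.15 N m, about 4 N at 40 mm from the hinge). Inside, its cam enters the spigot's groove only when the cap is home.
- cam_right (a joint): Swing of the right cam arm, the same as the left one, mirrored.
- small_cap: plain small grey cap without arms, 48 mm wide, 54 high, standing on the bench (a bystander; it does not fit)
- wash_bottle: white plastic bottle, 60 mm wide, 150 high, bystander
- solder_reel: black reel, 64 mm wide, 40 high, bystander
- brush: wooden brush lying on the bench, bystander
- screwdriver: screwdriver lying on the bench, bystander
- parts_tray: white divided tray 160 x 120 x 35 mm, bystander
- swab_jar: small glass cup, 64 mm wide, 70 high, bystander
- cap: The clamp cap again; origin on its axis at the underside, axes as at its centre.
Mind the look-alikes: they are no part of the job. Leave any yellow look-alike of the cap alone.

How it is judged (in metres and radians):
On the way, in this order (a step that is already met when the one before it is completed fails the run):
1. the cap is home on the spigot, under both clips, with both cam arms still raised (z of cap_center in the frame of home below 0.0022 m and distance between cap_center and home below 0.004 m and angle between the z axis of cap_center and the z axis of home, either way round below 0.07 rad and value of joint each of cam_left, cam_right below 0.6 rad), for 0.2 s.
2. one cam arm is folded down while the other is still raised (((value of joint cam_left above 1.25 rad and value of joint cam_right below 0.7 rad) or (value of joint cam_right above 1.25 rad and value of joint cam_left below 0.7 rad))), for 0.1 s.
At the end, for the whole second after the job is handed in: The cap is home on the spigot (its centre within 4 mm of its home point and no more than 2.2 mm short along the spigot, axes within 0.07 rad) and at rest, and both cam arms are folded to more than 1.25 rad of 1.4 (z of cap_center in the frame of home below 0.0022 m and distance between cap_center and home below 0.004 m and angle between the z axis of cap_center and the z axis of home, either way round below 0.07 rad and value of joint each of cam_left, cam_right above 1.25 rad and linear speed of cap below 0.02 m/s); the robot touches nothing.
It fails at once if another loose thing on the bench is moved by more than 40 mm (distance of any of small_cap, wash_bottle, solder_reel, brush, screwdriver, parts_tray, swab_jar from where it was at the start of the episode above 0.04 m).
It also fails if it takes over 72 s, if anything falls off the work surface, if the arm or the gripper's body presses on something with over 40 N, if the wrist force passes 120 N, or if a joint passes its speed limit or range.

## Working session

There is one attempt and no reset: what is moved stays moved. The work goes in short steps, Python scripts to look and compute and a tool call to move; the robot and the scene stay as the last step left them, time stands still between calls to the robot, and variables do not carry over. Pictures are saved under pics/ and viewed, and the job is handed in when it is done.

Besides the shell and the picture viewer there is one more tool, called after "Emit:" as name(argument=value, ...), one argument or row to a line, values as JSON. servo_tool: Moves the arm, as the interface text tells. Its arguments: {"type":"object","properties":{"slide":{"type":"array","items":{"type":"array","items":{"type":"number"}}},"twist":{"type":"array","items":{"type":"array","items":{"type":"number"}}},"gripper":{"type":"array","items":{"type":"number"}}},"required":["slide","twist","gripper"]}

```bash
mkdir -p pics; ls; python3 - <<'E'
from station import r
import cv2
s=r.sense()
print({k:s[k] for k in ['time_s','tcp_pos','ee_rot','wrist_force','gripper_width']})
for n in ['scene','top','wrist']:
    c=r.capture(n); cv2.imwrite(f'pics/{n}0.png',c['image']); print(n,c['intrinsics'],c['R'],c['t'])
E
```

```text
pics
{'time_s': 0.0, 'tcp_pos': array([0.16097731, 0.6032757 , 0.22144892]), 'ee_rot': array([[ 9.66130903e-01, -2.58052060e-01, -4.60455524e-04],
       [-2.58052446e-01, -9.66128491e-01, -2.16192736e-03],
       [ 1.13030608e-04,  2.20752651e-03, -9.99997557e-01]]), 'wrist_force': array([-0.08795337,  0.38165531,  0.11900831]), 'gripper_width': 0.9983724604306242}
scene [[470.33290093   0.         321.73864534]
 [  0.         470.33290093 235.57320705]
 [  0.           0.           1.        ]] [[-0.39490506  0.91868085  0.0086885 ]
 [ 0.78123829  0.3407703  -0.52301275]
 [-0.48344258 -0.19975259 -0.85228057]] [ 0.17552274 -0.34192417  1.58894528]
top [[557.52078417   0.         326.81850472]
 [  0.         557.52078417 240.95932514]
 [  0.           0.           1.        ]] [[-1.15871416e-03 -9.99960277e-01  8.83757183e-03]
 [-9.94954174e-01  2.66203951e-04 -1.00330061e-01]
 [ 1.00323723e-01 -8.90923284e-03 -9.94914959e-01]] [0.00184655 0.53072685 1.24382057]
wrist [[371.64829954   0.         314.2917421 ]
 [  0.         371.64829954 238.0947178 ]
 [  0.           0.           1.        ]] [[-0.25737904 -0.96630833  0.00205856]
 [-0.92173341  0.24614484  0.29970024]
 [-0.29010954  0.07523912 -0.9540312 ]] [ 0.62401054 -0.03575666  0.39234037]
```

View pics/scene0.png

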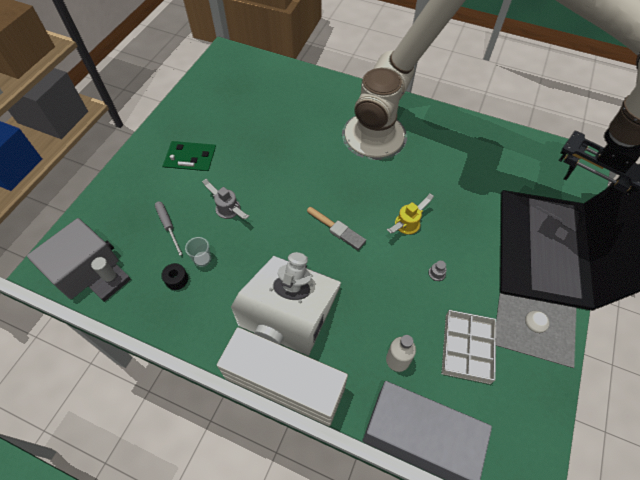

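View pics/top0.png

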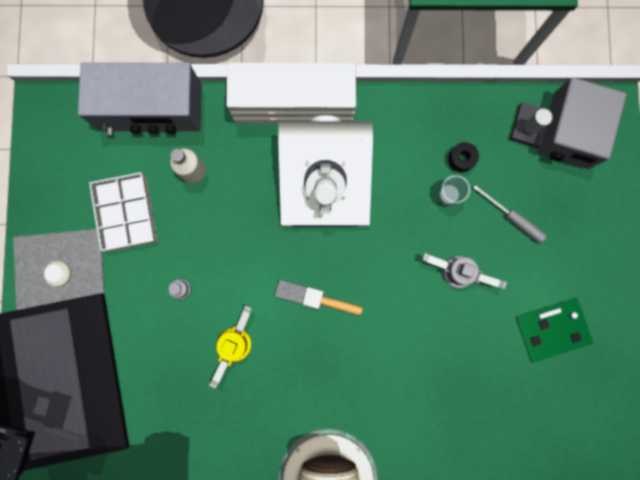

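View pics/wrist0.png

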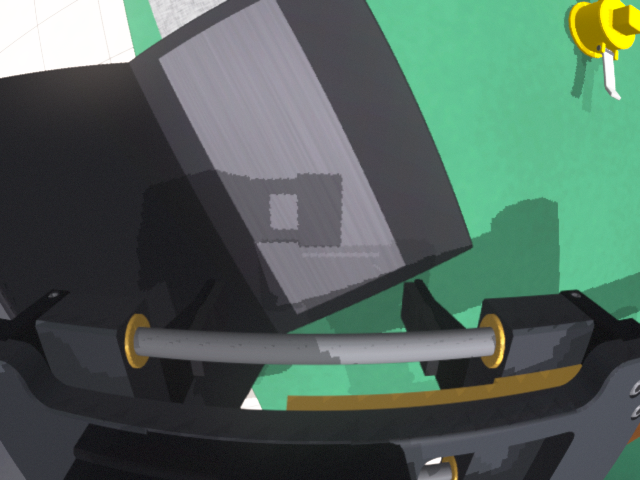

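```bash
python3 - <<'E'
import cv2
s=cv2.imread('pics/scene0.png'); t=cv2.imread('pics/top0.png')
def crop(im,x0,y0,w,h,n,k):
    cv2.imwrite(n,cv2.resize(im[y0:y0+h,x0:x0+w],None,fx=k,fy=k,interpolation=cv2.INTER_CUBIC))
crop(s,195,175,60,50,'pics/s_cap.png',12)
crop(s,225,245,120,100,'pics/s_spig.png',6)
crop(t,415,240,100,60,'pics/t_cap.png',8)
crop(t,270,110,110,125,'pics/t_spig.png',4.8)
E
```

```text
(no output)
```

View pics/s_cap.png

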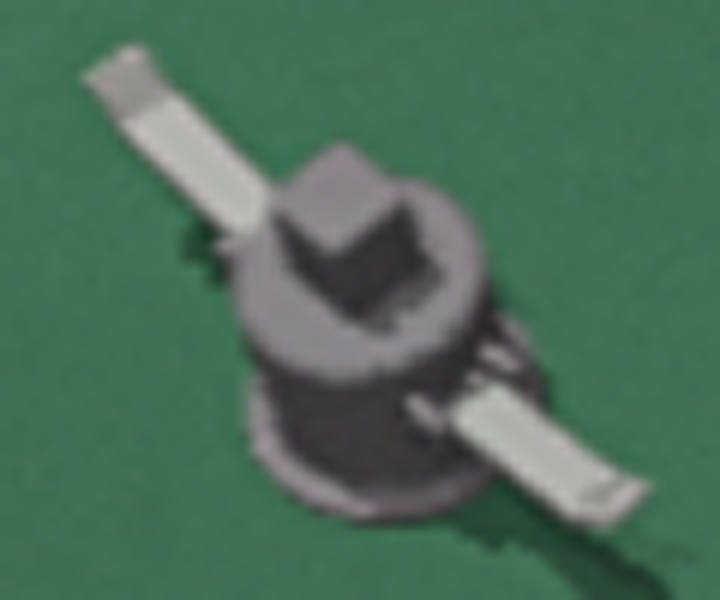

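View pics/s_spig.png

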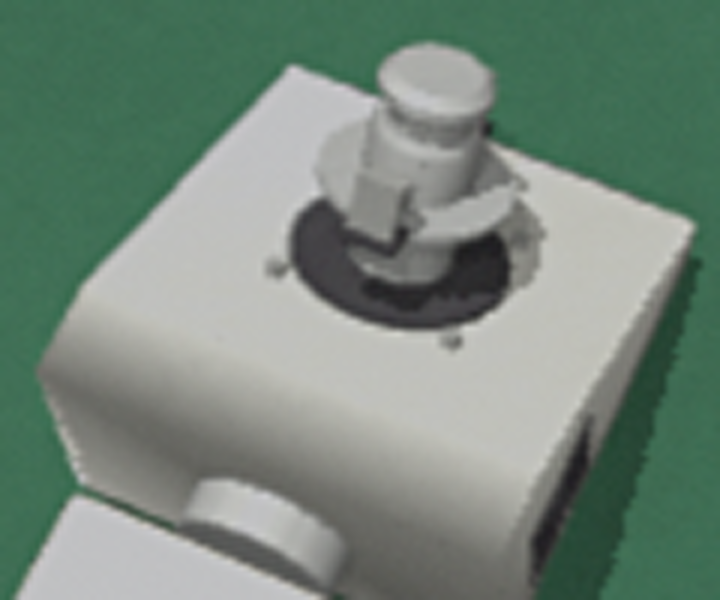

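View pics/t_cap.png

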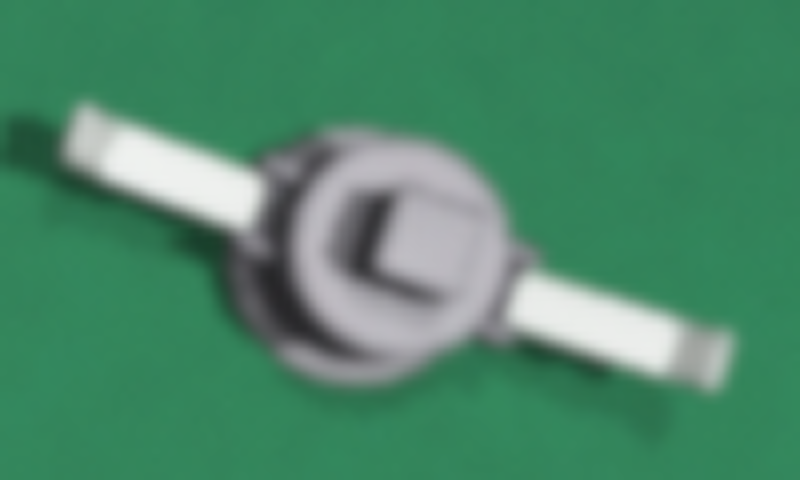

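View pics/t_spig.png

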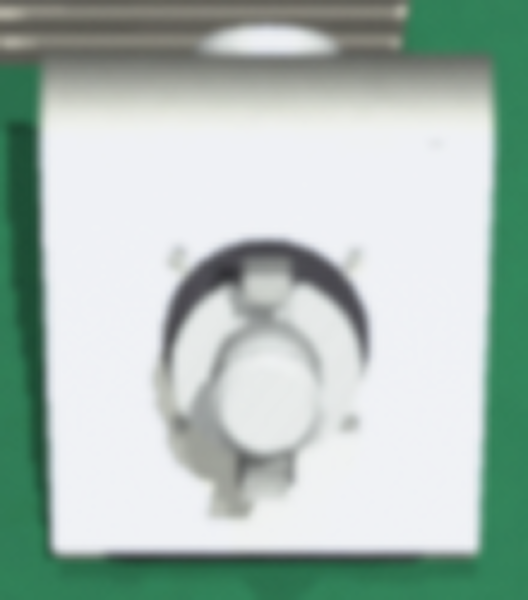

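```bash
cat > h.py <<'E'
import numpy as np, cv2, json
from scipy.optimize import least_squares
from scipy.spatial.transform import Rotation as Ro
from station import r
def ld(n): return r.capture(n)
def project(c,X,fish=False):
    X=np.atleast_2d(X); p=X@np.array(c['R']).T+np.array(c['t']); K=np.array(c['intrinsics'])
    if fish:
        rr=np.hypot(p[:,0],p[:,1]); th=np.arctan2(rr,p[:,2]); k=th/np.maximum(rr,1e-12)
        xy=p[:,:2]*k[:,None]
    else: xy=p[:,:2]/p[:,2:]
    return np.c_[xy[:,0]*K[0,0]+K[0,2], xy[:,1]*K[1,1]+K[1,2]]
def circ(R,o,z,d,n=48):
    a=np.linspace(0,2*np.pi,n+1); return o+np.c_[d/2*np.cos(a),d/2*np.sin(a),0*a+z]@R.T
def seatR(yaw):  # x up slope, lean 30deg
    b=np.radians(30); R0=np.c_[[np.cos(b),0,np.sin(b)],[0,1,0],[-np.sin(b),0,np.cos(b)]]
    return Ro.from_euler('z',yaw).as_matrix()@R0
def spig_lines(R,o):
    L=[circ(R,o,0,.084),circ(R,o,.027,.048),circ(R,o,.042,.048),circ(R,o,.047,.048),circ(R,o,.052,.038)]
    for s in (1,-1):
        L.append(o+np.array([[s*.034,-.01,.0265],[s*.051,-.01,.0265],[s*.051,.01,.0265],[s*.034,.01,.0265],[s*.034,-.01,.0265]])@R.T)
    return L
def cap_lines(R,o,jl=0,jr=0):
    L=[circ(R,o,0,.074),circ(R,o,.006,.074),circ(R,o,.006,.062),circ(R,o,.058,.062)]
    for z in (.058,.089):
        L.append(o+np.array([[.013,.013,z],[-.013,.013,z],[-.013,-.013,z],[.013,-.013,z],[.013,.013,z]])@R.T)
    for s,j in ((1,jl),(-1,jr)):
        a=np.radians(14)-j
        e=lambda x,d:[x,s*(.036+d*np.cos(a)),.038+d*np.sin(a)]
        L.append(o+np.array([e(-.008,0),e(-.008,.048),e(.008,.048),e(.008,0)])@R.T)
    return L
def draw(c,lines,box,k,fn,fish=False,cols=None):
    x0,y0,w,h=box; im=cv2.resize(c['image'][y0:y0+h,x0:x0+w],None,fx=k,fy=k,interpolation=cv2.INTER_CUBIC)
    for i,l in enumerate(lines):
        p=((project(c,l,fish)-[x0,y0]+.5)*k-.5)
        cv2.polylines(im,[np.round(p*8).astype(np.int32)],False,(0,0,255) if i%2 else (255,0,0),1,cv2.LINE_AA,3)
    cv2.imwrite(fn,im)
def tri(obs):
    f=lambda X:np.concatenate([(project(c,X,fi)[0]-p) for c,p,fi in obs])
    s=least_squares(f,[.5,0,.1]); return s.x,s.fun
E
python3 - <<'E'
from h import *
S=ld('scene');T=ld('top')
nose,res=tri([(S,[297.8,256.5],0),(T,[326.0,193.8],0)]); print('nose',nose,res)
# cap block top centre: s crop (340,198)/12 ; t crop (437,237)/8
cb,res=tri([(S,[195+340/12,175+198/12],0),(T,[415+437/8,240+237/8],0)]); print('blocktop',cb,res)
la,_=tri([(S,[195+128/12,175+90/12],0),(T,[415+708/8,240+360/8],0)])
ra,_=tri([(S,[195+605/12,175+495/12],0),(T,[415+88/8,240+137/8],0)])
print(la,ra,ra-la)
d=ra-la; yaw=np.arctan2(d[1],d[0])-np.pi/2
o=cb-[0,0,.089]; R=Ro.from_euler('z',yaw).as_matrix(); print('yaw',np.degrees(yaw))
Rs=seatR(0); os_=nose-.052*Rs[:,2]
print('seat',os_)
draw(S,cap_lines(R,[cb[0],cb[1],0]),(195,175,60,50),12,'pics/o1.png')
draw(T,cap_lines(R,[cb[0],cb[1],0]),(415,240,100,60),8,'pics/o2.png')
draw(S,spig_lines(Rs,os_),(225,245,120,100),6,'pics/o3.png')
draw(T,spig_lines(Rs,os_),(270,110,110,125),4.8,'pics/o4.png')
E
```

```text
nose [0.61286686 0.00536855 0.1677198 ] [-0.67542985 -0.0517902  -0.52814035  0.20580083]
blocktop [ 0.46168865 -0.30671946  0.08047393] [-1.26787788 -0.19104338 -0.88494655  0.3926342 ]
[ 0.42930366 -0.39315789  0.03993441] [ 0.49222301 -0.22041207  0.04465493] [0.06291935 0.17274583 0.00472052]
yaw -20.013181270648406
seat [0.63886686 0.00536855 0.12268648]
```

```bash
python3 - <<'E'
import cv2,numpy as np
a=[cv2.imread(f'pics/o{i}.png') for i in (1,2,3,4)]
a=[cv2.resize(x,(400,300)) if x.shape[0]<x.shape[1] else cv2.resize(x,(264,300)) for x in a]
E
```

```text
(no output)
```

View pics/o1.png

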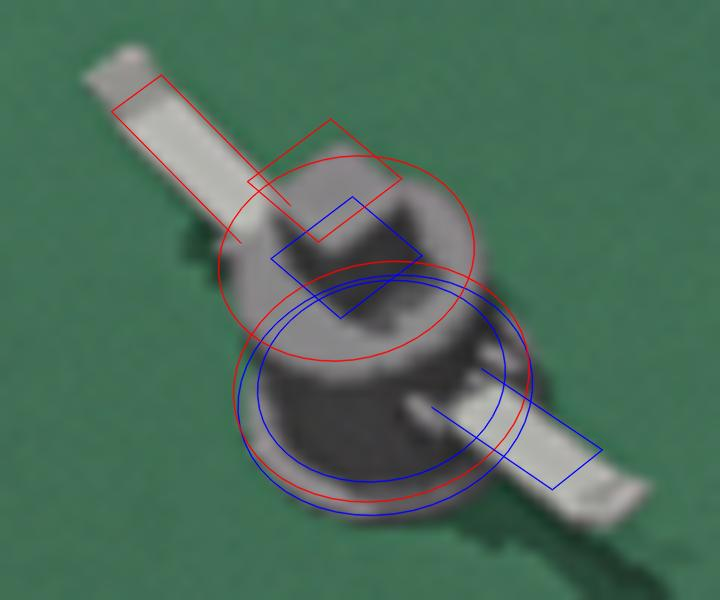

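View pics/o2.png

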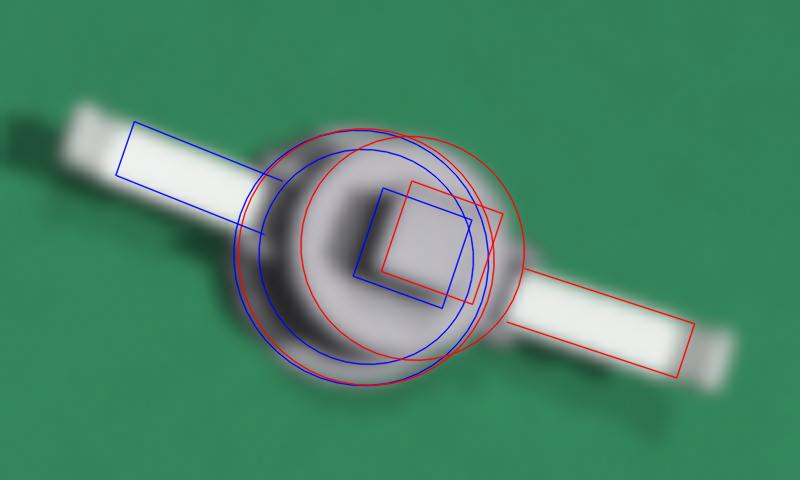

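View pics/o3.png

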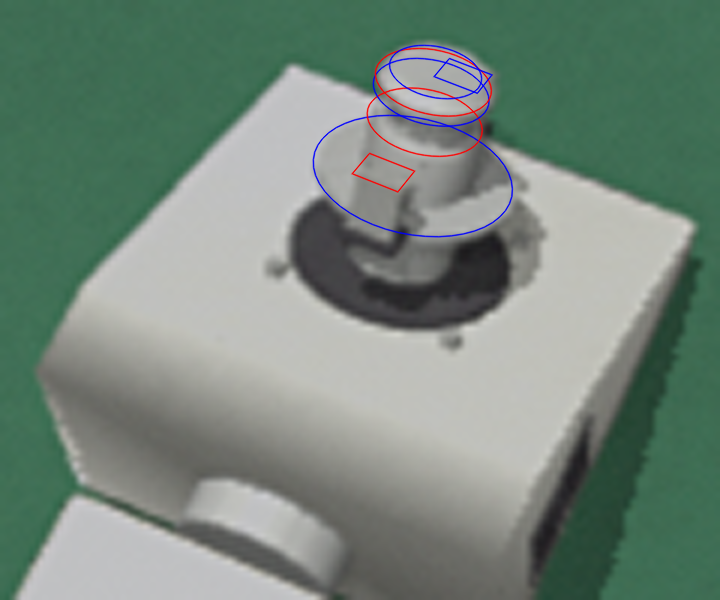

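View pics/o4.png

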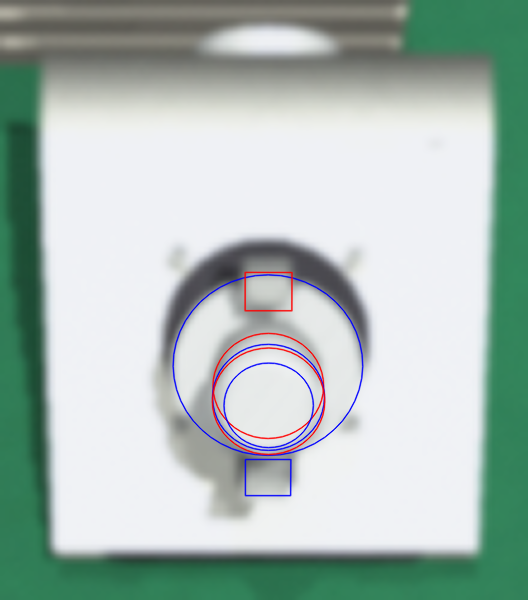

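```bash
python3 - <<'E'
from h import *
s=r.sense(); W=ld('wrist'); Rt=np.array(s['ee_rot']); p=np.array(s['tcp_pos'])
C=-W['R'].T@W['t']
print('cam in tool',Rt.T@(C-p)); print('cam axes in tool (cols)',np.round(Rt.T@W['R'].T,3))
print(s['joints'])
E
```

```text
cam in tool [ 8.31954984e-02 -7.86513736e-05 -1.62185814e-01]
cam axes in tool (cols) [[ 0.001 -0.954 -0.3  ]
 [ 1.     0.001  0.   ]
 [-0.    -0.3    0.954]]
[ 8.98735387e+01  2.20683192e+01  4.19426346e-01 -1.17802442e-02
 -6.84107280e+01 -1.48177060e+01]
```

Emit:
servo_tool(
  slide=[
    [0.8, -0.6, 0.3],
    [0.8, -0.6, 0.3],
    [0.8, -0.6, 0.3],
    [0.8, -0.6, 0.3],
    [0.8, -0.6, 0.3],
    [0.8, -0.6, 0.3],
    [0.08, -1, 0],
    [0.08, -1, 0],
    [0.08, -1, 0],
    [0.08, -1, 0],
    [0.08, -1, 0],
    [0.08, -1, 0],
  ],
  twist=[
    [0, 0, -1],
    [0, 0, -1],
    [0, 0, -1],
    [0, 0, -1],
    [0, 0, -1],
    [0, 0, -1],
    [0, 0, -1],
    [0, 0, -1],
    [0, 0, -1],
    [0, 0, -1],
    [0, 0, -1],
    [0, 0, -1],
  ],
  gripper=[0, 0, 0, 0, 0, 0, 0, 0, 0, 0, 0, 0],
)

```text
time_s: 1.8
tcp_pos: [0.477, 0.0265, 0.3306]
ee_rot: [[0.05, -0.999, 0.001], [-0.999, -0.05, 0.0], [-0.0, -0.001, -1.0]]
wrist_force: [0.4, -0.4, 1.0]
gripper_width: 1.0
```

Emit:
servo_tool(
  slide=[
    [0, -0.95, 0],
    [0, -0.95, 0],
    [0, -0.95, -0.3],
    [0, -0.95, -0.3],
    [0, -0.95, -0.3],
    [0, 0, -0.6],
    [0, 0, -0.6],
    [0, 0, 0],
    [0, 0, 0],
  ],
  twist=[
    [0, 0, -0.76],
    [0, 0, -0.76],
    [0, 0, -0.76],
    [0, 0, -0.76],
    [0, 0, -0.76],
    [0, 0, 0],
    [0, 0, 0],
    [0, 0, 0],
    [0, 0, 0],
  ],
  gripper=[0, 0, 0, 0, 0, 0, 0, 0, 0],
)

```text
time_s: 2.92
tcp_pos: [0.4783, -0.257, 0.2059]
ee_rot: [[-0.337, -0.941, 0.002], [-0.941, 0.337, -0.001], [0.001, -0.003, -1.0]]
wrist_force: [0.4, -0.2, 1.4]
gripper_width: 1.001
```

```bash
python3 - <<'E'
from h import *
W=ld('wrist'); s=r.sense(); print(s['tcp_pos'],np.round(s['ee_rot'],3),s['joints'],s['time_s'])
cv2.imwrite('pics/w1.png',W['image'])
R=Ro.from_euler('z',-20,degrees=True).as_matrix()
draw(W,cap_lines(R,[.461,-.306,0]),(160,0,320,320),2,'pics/w1o.png',True)
E
```

```text
[ 0.47854993 -0.25691854  0.20635579] [[-0.337 -0.941  0.003]
 [-0.941  0.337 -0.001]
 [ 0.    -0.004 -1.   ]] [-1.10950195e+01  1.47119061e+01 -1.27141031e+01  4.77112779e-02
 -6.23625434e+01 -8.62272973e+00] 2.975
```

View pics/w1o.png

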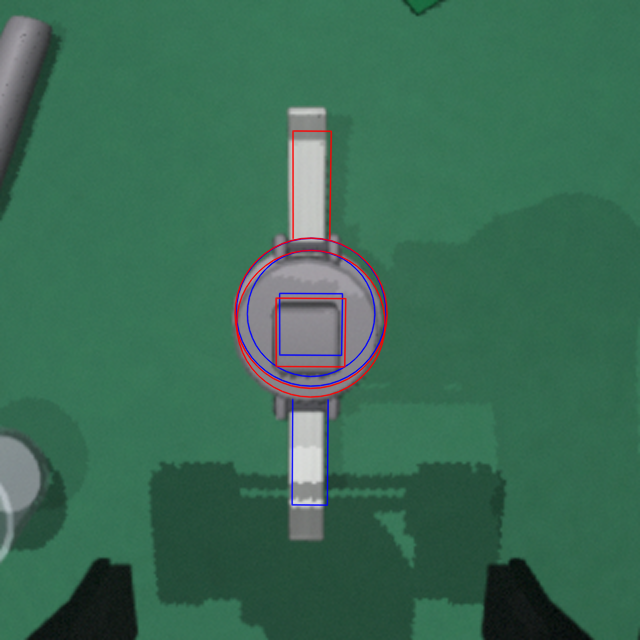

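```bash
python3 - <<'E'
from h import *
W=ld('wrist')
R=Ro.from_euler('z',-20,degrees=True).as_matrix()
draw(W,[],(270,110,90,100),6,'pics/w1a.png',True)
draw(W,cap_lines(R,[.4605,-.3075,0]),(270,110,90,100),6,'pics/w1b.png',True)
a=cv2.imread('pics/w1a.png');b=cv2.imread('pics/w1b.png')
cv2.imwrite('pics/w1c.png',cv2.resize(np.hstack([a,b]),(800,444)))
E
```

```text
(no output)
```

View pics/w1c.png

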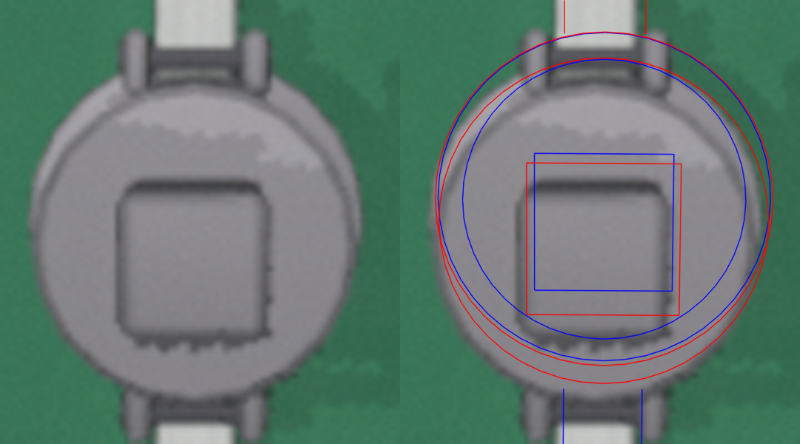

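```bash
python3 - <<'E'
from h import *
W=ld('wrist')
f=lambda p:project(W,[p[0],p[1],.089],True)[0]-[313.3,168.4]
s=least_squares(f,[.46,-.307]); print(s.x)
R=Ro.from_euler('z',-20,degrees=True).as_matrix()
draw(W,cap_lines(R,[*s.x,0]),(270,70,90,200),4,'pics/w2.png',True)
S=ld('scene');T=ld('top')
draw(S,cap_lines(R,[*s.x,0]),(195,175,60,50),8,'pics/o1.png')
draw(T,cap_lines(R,[*s.x,0]),(415,240,100,60),6,'pics/o2.png')
E
```

```text
[ 0.46317301 -0.3042925 ]
```

View pics/w2.png

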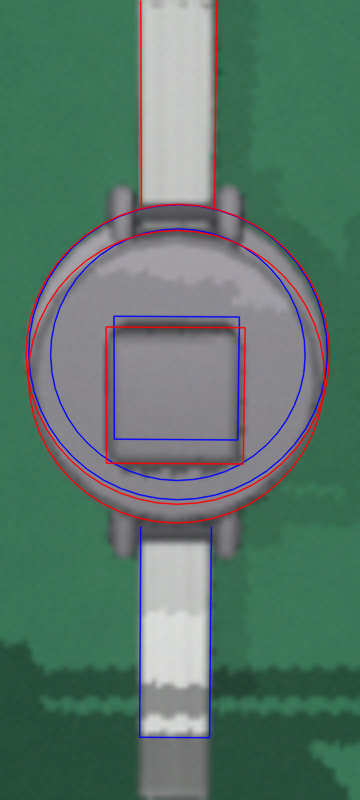

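View pics/o2.png

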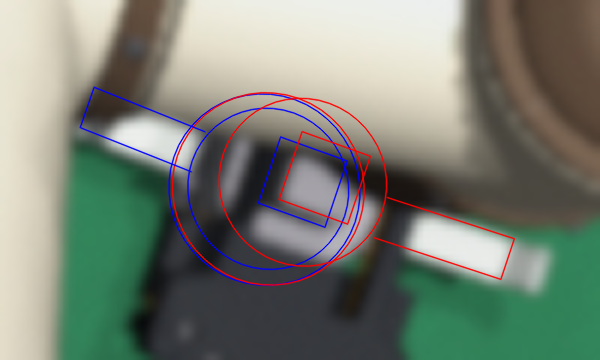

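Emit:
servo_tool(
  slide=[
    [-0.13, -0.39, 0],
    [-0.13, -0.4, 0],
    [0, 0, -0.5],
    [0, 0, -0.5],
    [0, 0, -0.5],
    [0, 0, -0.5],
    [0, 0, -0.25],
    [0, 0, -0.1],
    [0, 0, 0],
  ],
  twist=[
    [0, 0, 0],
    [0, 0, 0],
    [0, 0, 0],
    [0, 0, 0],
    [0, 0, 0],
    [0, 0, 0],
    [0, 0, 0],
    [0, 0, 0],
    [0, 0, 0],
  ],
  gripper=[0, 0, 0, 0, 0, 0, 0, 0, 0],
)

```text
time_s: 4.3
tcp_pos: [0.4622, -0.3042, 0.0639]
ee_rot: [[-0.337, -0.941, 0.001], [-0.941, 0.337, -0.0], [0.0, -0.001, -1.0]]
wrist_force: [0.1, -0.2, 0.7]
gripper_width: 0.999
```

```bash
python3 - <<'E'
from h import *
W=ld('wrist'); s=r.sense(); print(s['tcp_pos'],np.round(s['ee_rot'],3),s['joints'],s['time_s'],s['wrist_force'])
cv2.imwrite('pics/w3.png',W['image'])
E
```

```text
[ 0.46243293 -0.30434654  0.06424277] [[-0.338 -0.941  0.002]
 [-0.941  0.338 -0.001]
 [ 0.    -0.002 -1.   ]] [-1.65641807e+01  2.47045462e+01 -2.12404433e+01  2.20452963e-02
 -4.39480282e+01 -3.17710474e+00] 4.35 [-0.44266708 -0.42810798 -0.34255884]
```

View pics/w3.png

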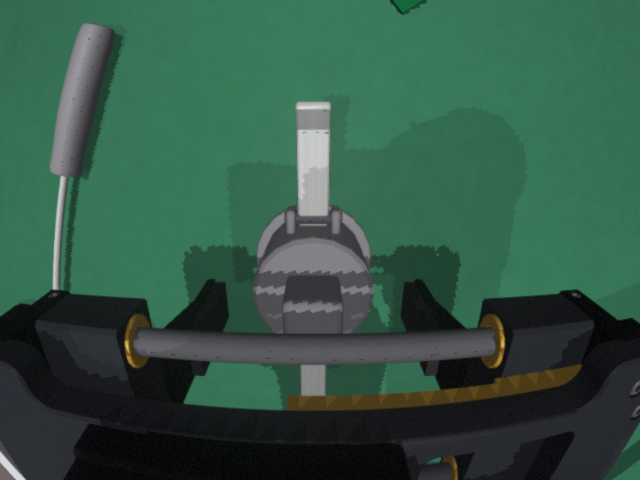

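The cap's block (315,300) sits midway between the fingers (205–430). I'm closing the gripper now.

Emit:
servo_tool(
  slide=[
    [0, 0, -0.04],
    [0, 0, 0],
    [0, 0, 0],
    [0, 0, 0],
    [0, 0, 0],
    [0, 0, 0],
  ],
  twist=[
    [0, 0, 0],
    [0, 0, 0],
    [0, 0, 0],
    [0, 0, 0],
    [0, 0, 0],
    [0, 0, 0],
  ],
  gripper=[0, 1, 1, 1, 1, 1],
)

```text
time_s: 5.1
tcp_pos: [0.4617, -0.3041, 0.0609]
ee_rot: [[-0.338, -0.941, 0.0], [-0.941, 0.338, -0.0], [0.0, -0.0, -1.0]]
wrist_force: [-0.2, 0.3, -0.6]
gripper_width: 0.519
```

Emit:
servo_tool(
  slide=[
    [0, 0, 0],
    [0, 0, 0],
    [0, 0, 0],
    [0, 0, 0],
  ],
  twist=[
    [0, 0, 0],
    [0, 0, 0],
    [0, 0, 0],
    [0, 0, 0],
  ],
  gripper=[1, 1, 1, 1],
)

```text
time_s: 5.6
tcp_pos: [0.4623, -0.3042, 0.0611]
ee_rot: [[-0.338, -0.941, 0.001], [-0.941, 0.338, -0.0], [0.0, -0.001, -1.0]]
wrist_force: [1.9, -0.9, -2.1]
gripper_width: 0.291
```

Emit:
servo_tool(
  slide=[
    [0, 0, 0.4],
    [0, 0, 0.8],
    [0, 0, 0.8],
    [0, 0, 0.8],
    [0.1, 0.93, 0.26],
    [0.1, 0.93, 0.26],
    [0.1, 0.93, 0.26],
    [0.1, 0.93, 0.26],
    [0.1, 0.93, 0.26],
    [0.1, 0.93, 0.26],
    [0.1, 0.93, 0.26],
    [0.08, 0.95, 0.2],
  ],
  twist=[
    [0, 0, 0],
    [0, 0, 0],
    [0, 0, 0],
    [0, 0, 0],
    [0, 0, 0.41],
    [0, 0, 0.41],
    [0, 0, 0.41],
    [0, 0, 0.41],
    [0, 0, 0.41],
    [0, 0, 0.41],
    [0, 0, 0.41],
    [0, 0, 0.41],
  ],
  gripper=[1, 1, 1, 1, 1, 1, 1, 1, 1, 1, 1, 1],
)

```text
time_s: 7.1
tcp_pos: [0.5073, 0.1451, 0.3495]
ee_rot: [[0.0, -1.0, -0.003], [-1.0, -0.0, -0.001], [0.001, 0.003, -1.0]]
wrist_force: [1.3, -0.7, -4.2]
gripper_width: 0.296
```

Emit:
servo_tool(
  slide=[
    [0, 0, 0],
    [0, 0, 0],
    [0, 0, 0],
    [0, 0, 0],
    [0, 0, 0],
    [0, 0, 0],
    [0, 0, 0],
    [0, 0, 0],
  ],
  twist=[
    [0, -0.8, 0],
    [0, -0.8, 0],
    [0, -0.8, 0],
    [0, -0.8, 0],
    [0, -0.9, 0],
    [0, -0.9, 0],
    [0, 0, 0],
    [0, 0, 0],
  ],
  gripper=[1, 1, 1, 1, 1, 1, 1, 1],
)

```text
time_s: 8.1
tcp_pos: [0.5085, 0.1435, 0.3501]
ee_rot: [[-0.002, -0.867, 0.499], [-1.0, 0.002, -0.0], [-0.001, -0.499, -0.867]]
wrist_force: [-0.8, 1.6, -2.1]
gripper_width: 0.295
```

```bash
python3 - <<'E'
from h import *
W=ld('wrist'); s=r.sense(); print(s['tcp_pos'],np.round(s['ee_rot'],4),s['joints'],s['time_s'],s['wrist_force'],s['gripper_width'])
cv2.imwrite('pics/w4.png',W['image'])
E
```

```text
[0.50902122 0.14385106 0.35055803] [[-1.700e-03 -8.663e-01  4.994e-01]
 [-1.000e+00  2.100e-03  2.000e-04]
 [-1.200e-03 -4.994e-01 -8.663e-01]] [ 43.48799052  -5.88489779 -30.46346123  28.33836397 -46.3701827
 -59.94097782] 8.15 [-0.23775429 -0.00981317 -2.06186203] 0.2965983949206077
```

View pics/w4.png

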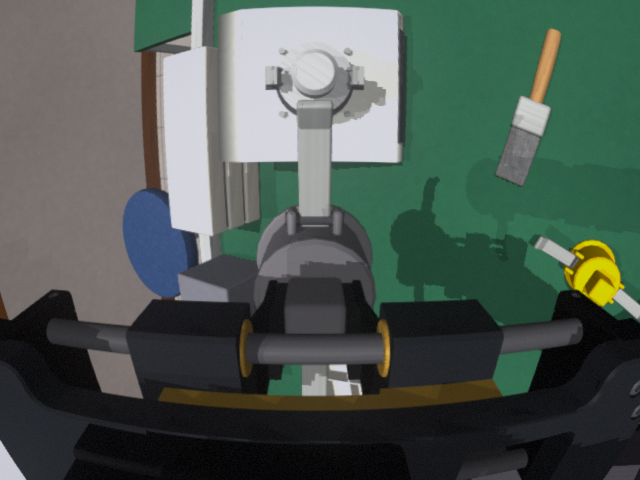

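```bash
python3 - <<'E'
from h import *
W=ld('wrist')
Rs=seatR(0)
draw(W,[],(250,20,130,100),6,'pics/w5a.png',True)
draw(W,spig_lines(Rs,np.array([.6389,.0054,.1227])),(250,20,130,100),6,'pics/w5.png',True)
E
```

```text
(no output)
```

View pics/w5.png

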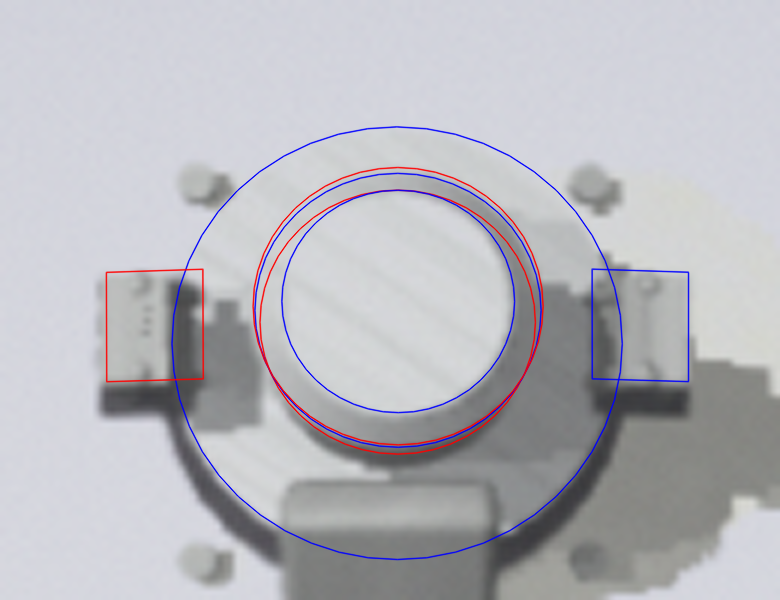

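View pics/w5a.png

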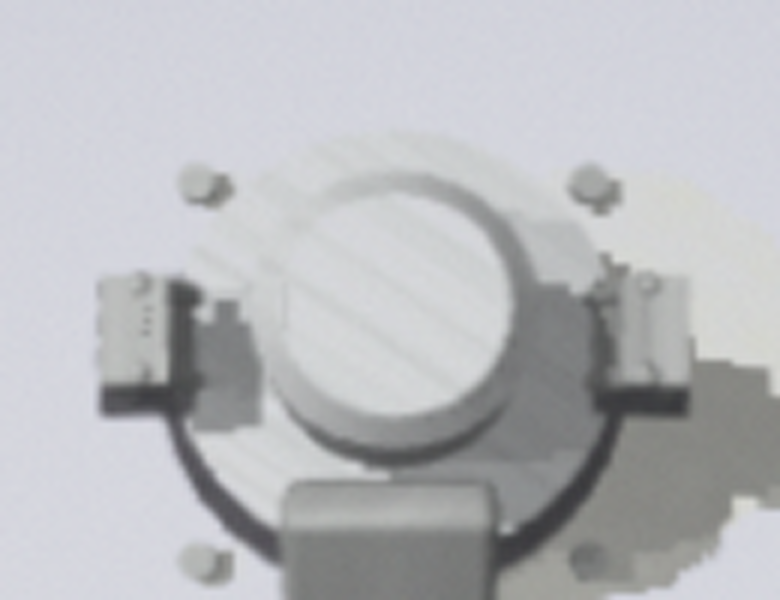

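```bash
python3 - <<'E'
from h import *
W=ld('wrist'); s=r.sense(); Rt=np.array(s['ee_rot']); p=np.array(s['tcp_pos'])
Rc=np.c_[Rt[:,1],Rt[:,0],-Rt[:,2]]
o=p+.061*Rt[:,2]
draw(W,cap_lines(Rc,o),(240,90,160,220),3.6,'pics/w6.png',True)
E
```

```text
(no output)
```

View pics/w6.png

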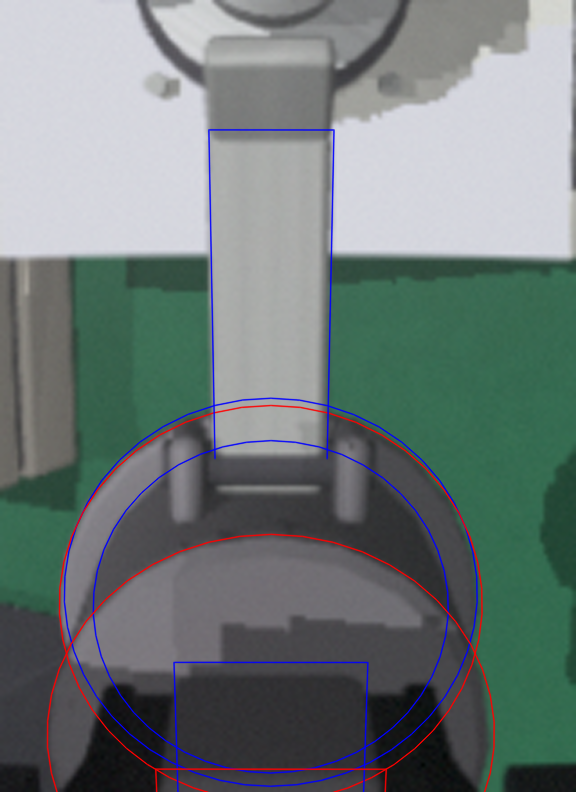

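Emit:
servo_tool(
  slide=[
    [0, -0.7, 0],
    [0, -0.9, 0],
    [0, -0.7, 0],
    [0.29, 0, -0.515],
    [0.29, 0, -0.515],
    [0.29, 0, -0.515],
    [0.19, 0, -0.34],
    [0.1, 0, -0.175],
    [0, 0, 0],
    [0, 0, 0],
  ],
  twist=[
    [0, 0, 0],
    [0, 0, 0],
    [0, 0, 0],
    [0, 0, 0],
    [0, 0, 0],
    [0, 0, 0],
    [0, 0, 0],
    [0, 0, 0],
    [0, 0, 0],
    [0, 0, 0],
  ],
  gripper=[1, 1, 1, 1, 1, 1, 1, 1, 1, 1],
)

```text
time_s: 9.5
tcp_pos: [0.5786, 0.0057, 0.2278]
ee_rot: [[-0.001, -0.865, 0.502], [-1.0, 0.001, 0.0], [-0.001, -0.502, -0.865]]
wrist_force: [-0.8, -0.2, -2.9]
gripper_width: 0.3
```

```bash
cat > st.py <<'E'
from h import *
seat=np.array([.6389,.0061,.1227]); Rs=seatR(0)
def st(tag):
    s=r.sense(); p=np.array(s['tcp_pos']); Rt=np.array(s['ee_rot'])
    l=(p-seat)@Rs; print('t',s['time_s'],'tcp',np.round(p,4),'in seat mm',np.round(l*1e3,1),'F seat',np.round(np.array(s['wrist_force'])@Rs,1),'w',s['gripper_width']*87)
    print('tool in seat (deg off)',np.round(np.degrees(Ro.from_matrix(Rs.T@Rt@np.array([[0,-1,0],[-1,0,0],[0,0,-1]]).T).as_rotvec()),2), 'j',np.round(s['joints'],1))
    return s
def pic(n,box,k,fn,lines=[]):
    c=ld(n); draw(c,lines,box,k,fn,n=='wrist'); return c
E
python3 - <<'E'
from st import *
s=st('')
Rt=np.array(s['ee_rot']);p=np.array(s['tcp_pos'])
Rc=np.c_[Rt[:,1],Rt[:,0],-Rt[:,2]]
o=p+.061*Rt[:,2]
pic('scene',(225,225,130,100),6,'pics/s7.png')
pic('scene',(225,225,130,100),6,'pics/s7o.png',cap_lines(Rc,o)+spig_lines(Rs,seat))
c=pic('wrist',(160,0,320,320),2.4,'pics/w7.png')
E
```

```text
t 9.5 tcp [0.5786 0.0057 0.2278] in seat mm [  0.3  -0.4 121.2] F seat [-2.1 -0.2 -2.1] w 26.0637081915491
tool in seat (deg off) [ 0.03 -0.11 -0.07] j [ 20.    4.1 -38.9  28.8 -20.8 -44.7]
```

View pics/s7.png

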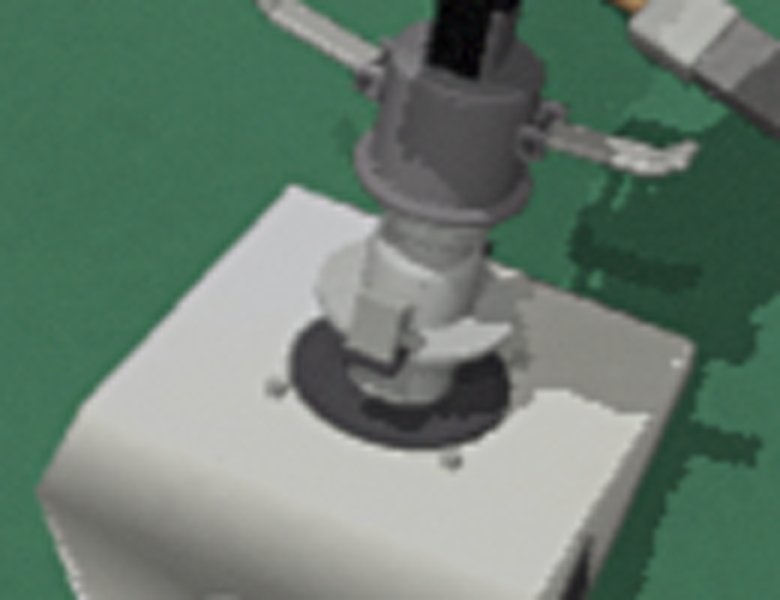

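View pics/s7o.png

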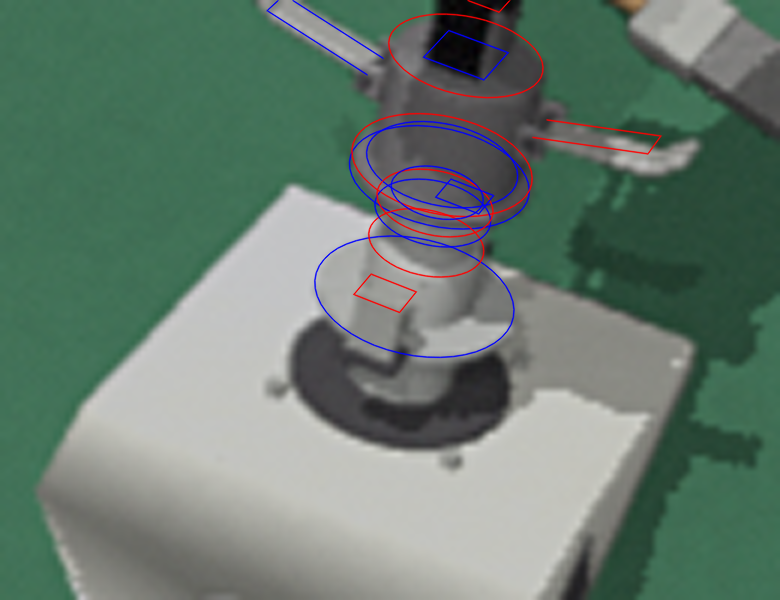

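View pics/w7.png

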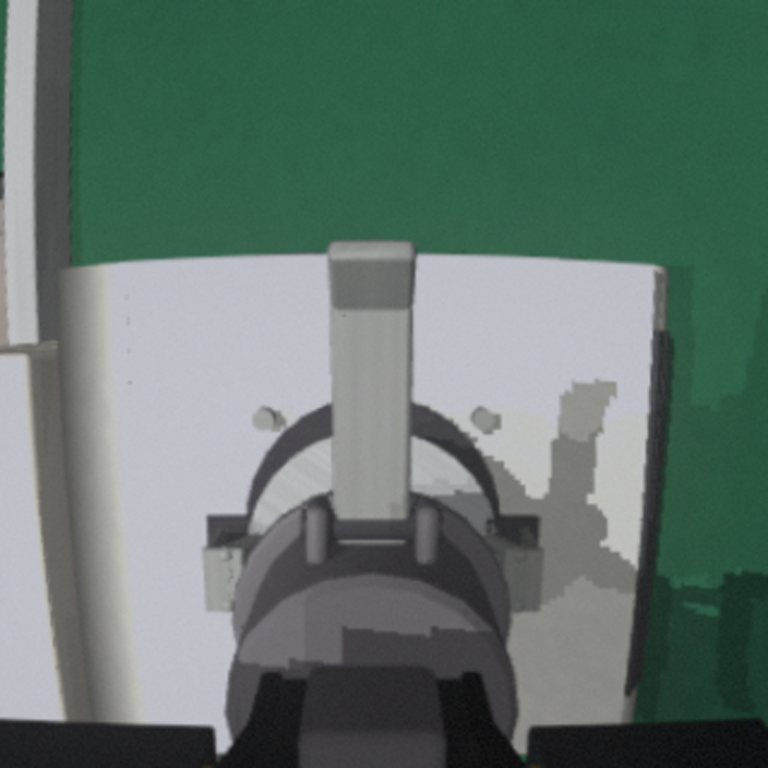

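Emit:
servo_tool(
  slide=[
    [0.035, 0.003, -0.063],
    [0.04, 0, -0.072],
    [0.04, 0, -0.072],
    [0.04, 0, -0.072],
    [0, 0, 0],
  ],
  twist=[
    [0, 0, 0],
    [0, 0, 0],
    [0, 0, 0],
    [0, 0, 0],
    [0, 0, 0],
  ],
  gripper=[1, 1, 1, 1, 1],
)

```text
time_s: 10.28
tcp_pos: [0.5875, 0.0056, 0.2092]
ee_rot: [[-0.001, -0.866, 0.499], [-1.0, 0.001, -0.0], [-0.0, -0.499, -0.866]]
wrist_force: [0.0, 0.4, -2.6]
gripper_width: 0.295
```

```bash
python3 - <<'E'
from st import *
s=st('')
E
```

```text
t 10.275 tcp [0.5875 0.0056 0.2092] in seat mm [ -1.2  -0.5 100.6] F seat [-1.3  0.4 -2.2] w 25.70709289648379
tool in seat (deg off) [-0.02  0.04 -0.05] j [ 18.8   6.2 -40.5  32.7 -17.3 -48. ]
```

Emit:
servo_tool(
  slide=[
    [0.05, 0.005, -0.065],
    [0.04, 0, -0.072],
    [0.04, 0, -0.07],
    [0.04, 0, -0.07],
    [0, 0, 0],
  ],
  twist=[
    [0, 0, 0],
    [0, 0, 0],
    [0, 0, 0],
    [0, 0, 0],
    [0, 0, 0],
  ],
  gripper=[1, 1, 1, 1, 1],
)

```text
time_s: 10.9
tcp_pos: [0.5974, 0.0057, 0.1924]
ee_rot: [[-0.001, -0.867, 0.499], [-1.0, 0.001, -0.0], [-0.0, -0.499, -0.867]]
wrist_force: [0.2, -0.5, -4.2]
gripper_width: 0.296
```

```bash
python3 - <<'E'
from st import *
s=st('')
print(np.array(s['moment'])@Rs)
E
```

```text
t 10.9 tcp [0.5974 0.0057 0.1924] in seat mm [-1.1 -0.4 81.1] F seat [-1.9 -0.5 -3.7] w 25.722119161446365
tool in seat (deg off) [-0.03  0.07 -0.06] j [ 17.1   8.3 -42.2  38.5 -13.7 -52.7]
[ 0.00955779  1.53341505 -0.00686603]
```

Emit:
servo_tool(
  slide=[
    [0.017, 0, -0.029],
    [0.017, 0, -0.029],
    [0.017, 0, -0.029],
    [0.017, 0, -0.029],
    [0, 0, 0],
  ],
  twist=[
    [0, 0, 0],
    [0, 0, 0],
    [0, 0, 0],
    [0, 0, 0],
    [0, 0, 0],
  ],
  gripper=[1, 1, 1, 1, 1],
)

```text
time_s: 11.52
tcp_pos: [0.6018, 0.0061, 0.187]
ee_rot: [[-0.001, -0.865, 0.501], [-1.0, 0.001, 0.0], [-0.001, -0.501, -0.865]]
wrist_force: [-3.4, 0.7, 0.6]
gripper_width: 0.296
```

```bash
python3 - <<'E'
from st import *
s=st('')
print(np.array(s['moment'])@Rs)
E
```

```text
t 11.525 tcp [0.6018 0.0061 0.187 ] in seat mm [ 0.  -0.  74.2] F seat [-2.7  0.7  2.3] w 25.73057971616791
tool in seat (deg off) [ 0.02 -0.08 -0.06] j [ 16.1   9.  -43.   42.2 -11.9 -55.6]
[ 0.20178205  1.74305062 -0.06796675]
```

Emit:
servo_tool(
  slide=[
    [0.017, 0, -0.029],
    [0.017, 0, -0.029],
    [0.017, 0, -0.029],
    [0.017, 0, -0.029],
    [0, 0, 0],
  ],
  twist=[
    [0, 0, 0],
    [0, 0, 0],
    [0, 0, 0],
    [0, 0, 0],
    [0, 0, 0],
  ],
  gripper=[1, 1, 1, 1, 1],
)

```text
time_s: 12.15
tcp_pos: [0.6056, 0.006, 0.1781]
ee_rot: [[-0.001, -0.867, 0.499], [-1.0, 0.001, 0.0], [-0.001, -0.499, -0.867]]
wrist_force: [2.3, 0.2, -7.2]
gripper_width: 0.296
```

```bash
python3 - <<'E'
from st import *
s=st('')
print(np.array(s['moment'])@Rs)
E
```

```text
t 12.15 tcp [0.6056 0.006  0.1781] in seat mm [-1.1 -0.1 64.6] F seat [-1.7  0.2 -7.4] w 25.79393789248638
tool in seat (deg off) [ 0.01  0.08 -0.06] j [ 14.6   9.9 -44.2  47.2  -9.9 -59.6]
[ 0.16317275  1.33029244 -0.06697496]
```

```bash
python3 - <<'E'
from st import *
pic('scene',(225,225,130,100),6,'pics/s8.png')
c=pic('wrist',(220,120,190,180),4,'pics/w8.png')
E
```

```text
(no output)
```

View pics/s8.png

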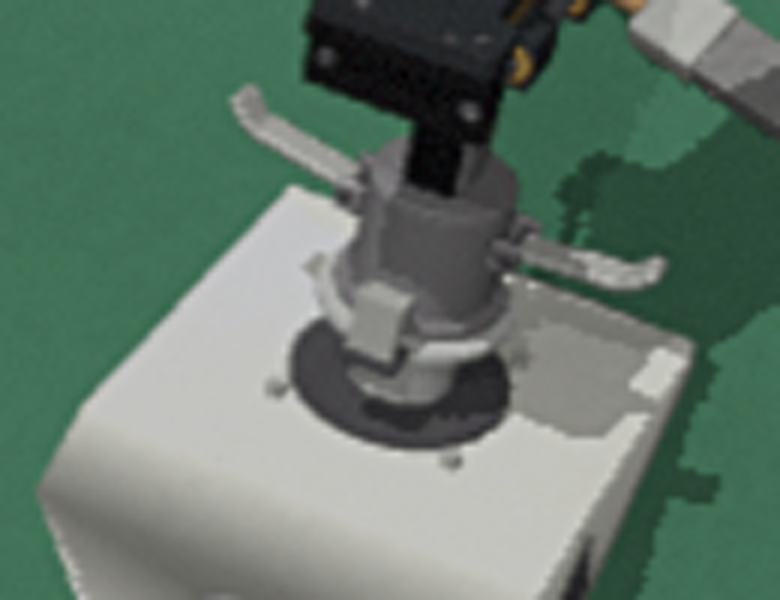

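View pics/w8.png

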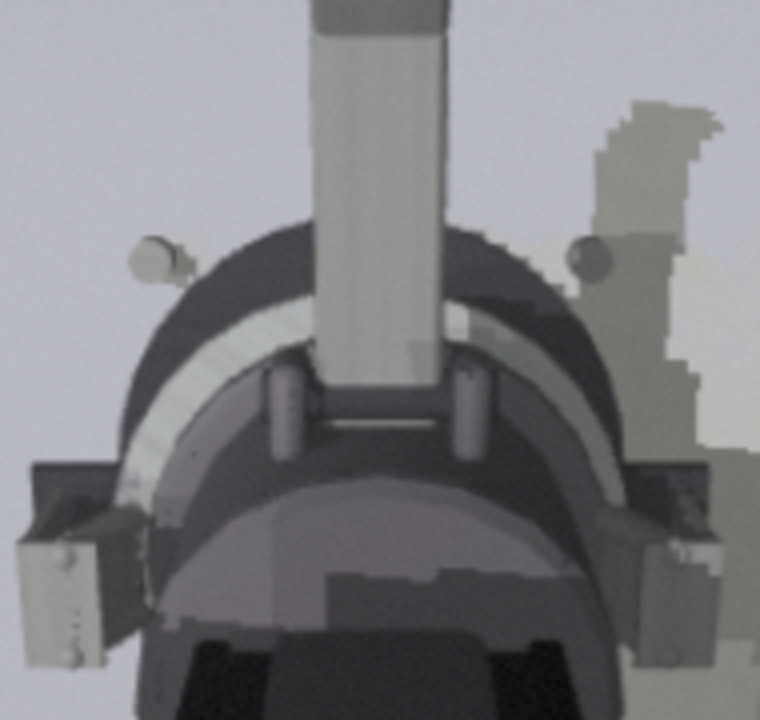

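Emit:
servo_tool(
  slide=[
    [0.016, 0, -0.02],
    [0.008, 0, -0.015],
    [0, 0, 0],
    [0, 0, 0],
  ],
  twist=[
    [0, 0, 0],
    [0, 0, 0],
    [0, 0, 0],
    [0, 0, 0],
  ],
  gripper=[1, 1, 1, 1],
)

```text
time_s: 12.75
tcp_pos: [0.6072, 0.006, 0.1772]
ee_rot: [[-0.001, -0.866, 0.5], [-1.0, 0.001, -0.0], [-0.001, -0.5, -0.866]]
wrist_force: [-0.1, -0.3, -3.7]
gripper_width: 0.295
```

```bash
python3 - <<'E'
from st import *
s=st('')
print(np.array(s['moment'])@Rs)
E
```

```text
t 12.75 tcp [0.6072 0.006  0.1772] in seat mm [-0.2 -0.1 63.1] F seat [-1.9 -0.3 -3.2] w 25.65653849918266
tool in seat (deg off) [-0.   -0.01 -0.07] j [ 14.1  10.1 -44.5  49.1  -9.3 -61. ]
[ 0.09056144  1.52512988 -0.0198895 ]
```

Emit:
servo_tool(
  slide=[
    [0, 0, 0],
    [0, 0, 0],
    [0, 0, 0],
    [0, 0, 0],
    [-0.08, 0, 0.14],
    [-0.2, 0, 0.34],
    [-0.3, 0, 0.52],
    [-0.3, 0, 0.52],
    [-0.3, 0, 0.52],
    [0, 0, 0],
  ],
  twist=[
    [0, 0, 0],
    [0, 0, 0],
    [0, 0, 0],
    [0, 0, 0],
    [0, 0, 0],
    [0, 0, 0],
    [0, 0, 0],
    [0, 0, 0],
    [0, 0, 0],
    [0, 0, 0],
  ],
  gripper=[0.3, 0, 0, 0, 0, 0, 0, 0, 0, 0],
)

```text
time_s: 14.0
tcp_pos: [0.5369, 0.0068, 0.3034]
ee_rot: [[0.0, -0.863, 0.506], [-1.0, 0.002, 0.003], [-0.003, -0.506, -0.863]]
wrist_force: [0.1, 0.3, -0.3]
gripper_width: 1.002
```

```bash
python3 - <<'E'
from st import *
s=st('')
Rc=Rs
c=pic('wrist',(200,90,230,230),3,'pics/w9.png')
pic('wrist',(200,90,230,230),3,'pics/w9o.png',cap_lines(Rs,seat)+spig_lines(Rs,seat)[:1]+spig_lines(Rs,seat)[-2:])
pic('scene',(225,225,130,100),6,'pics/s9o.png',cap_lines(Rs,seat)+spig_lines(Rs,seat)[:1])
E
```

```text
t 14.0 tcp [0.5369 0.0068 0.3034] in seat mm [  2.    0.7 207.5] F seat [-0.   0.3 -0.3] w 87.1424249590736
tool in seat (deg off) [ 0.17 -0.4  -0.09] j [ 23.9  -4.5 -33.8  21.  -34.3 -38.6]
```

View pics/w9.png

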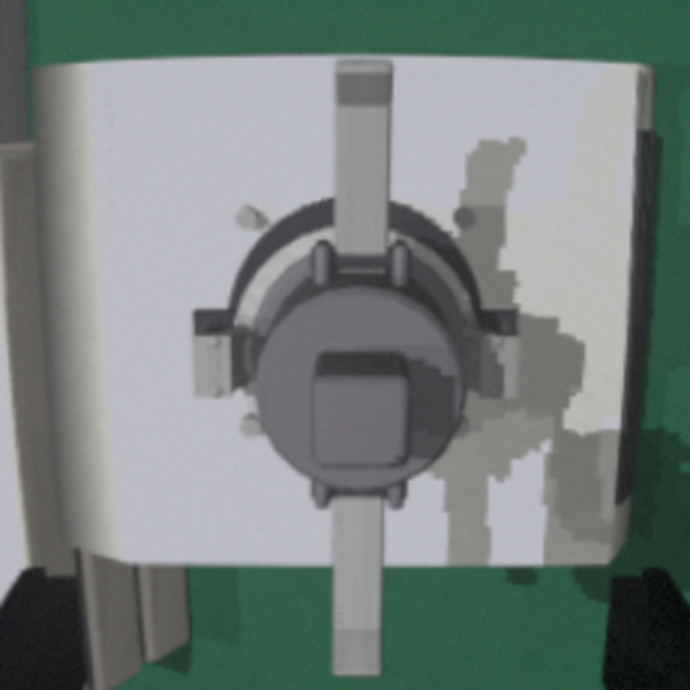

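View pics/w9o.png

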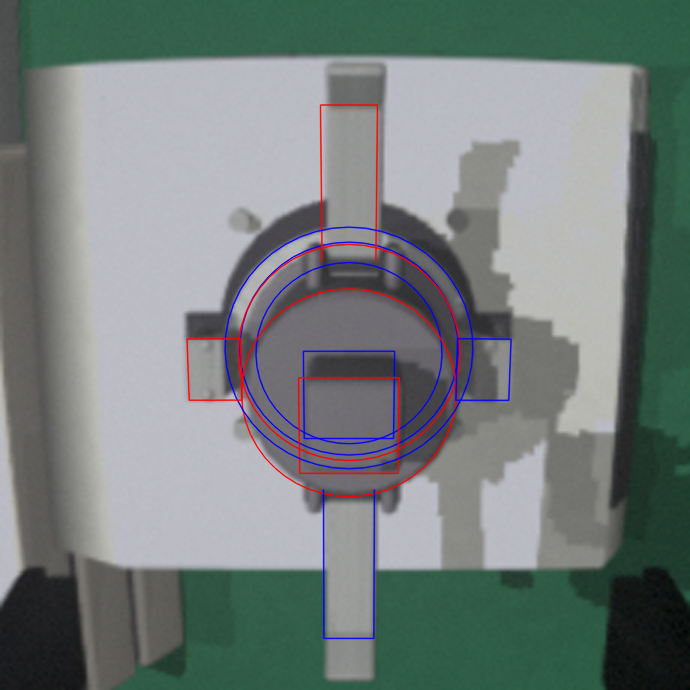

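View pics/s9o.png

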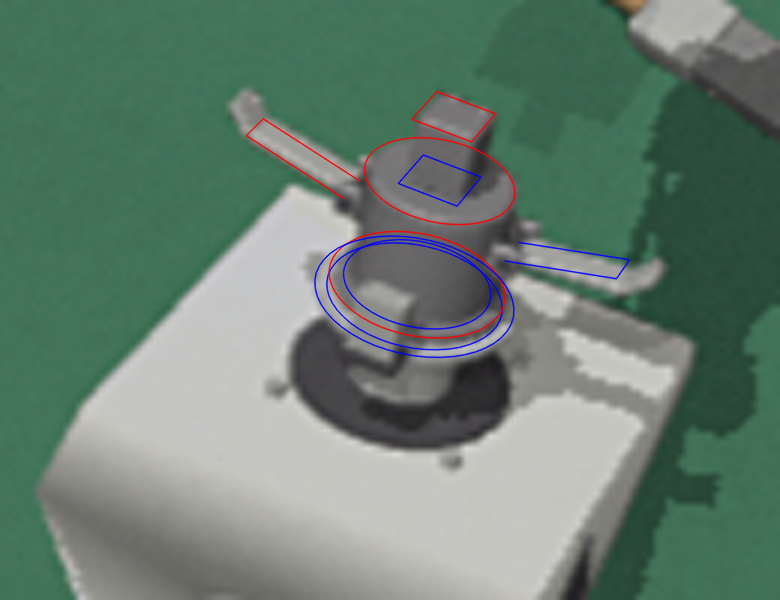

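```bash
python3 - <<'E'
from st import *
s=st('')
pic('wrist',(230,130,165,165),4.6,'pics/w10.png')
for h in (0,.003):
  pic('wrist',(230,130,165,165),4.6,f'pics/w10o{int(h*1e3)}.png',cap_lines(Rs,seat+h*Rs[:,2])+spig_lines(Rs,seat)[:1]+spig_lines(Rs,seat)[-2:])
st('')
E
```

```text
t 14.15 tcp [0.536  0.0059 0.2987] in seat mm [-1.100e+00 -2.000e-01  2.038e+02] F seat [-0.1  0.3 -0.4] w 86.77426386184439
tool in seat (deg off) [-0.02  0.07 -0.07] j [ 23.8  -4.2 -34.   21.  -34.3 -38.6]
t 14.3 tcp [0.5362 0.0058 0.2981] in seat mm [ -1.3  -0.3 203.2] F seat [0.9 0.1 0.1] w 87.21048459639717
tool in seat (deg off) [-0.06  0.14 -0.05] j [ 23.8  -4.1 -34.   21.  -34.3 -38.6]
```

View pics/w10.png

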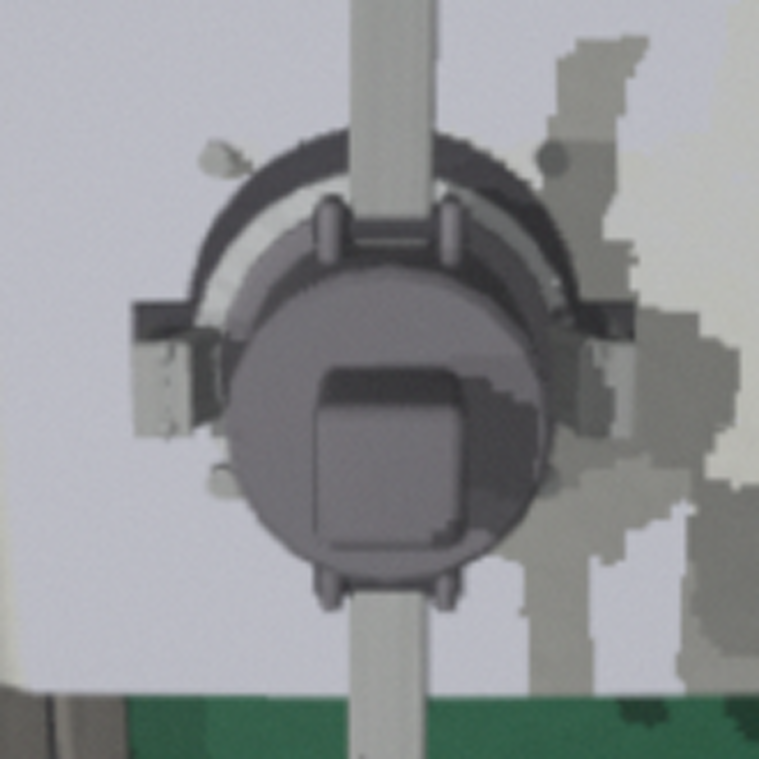

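View pics/w10o0.png

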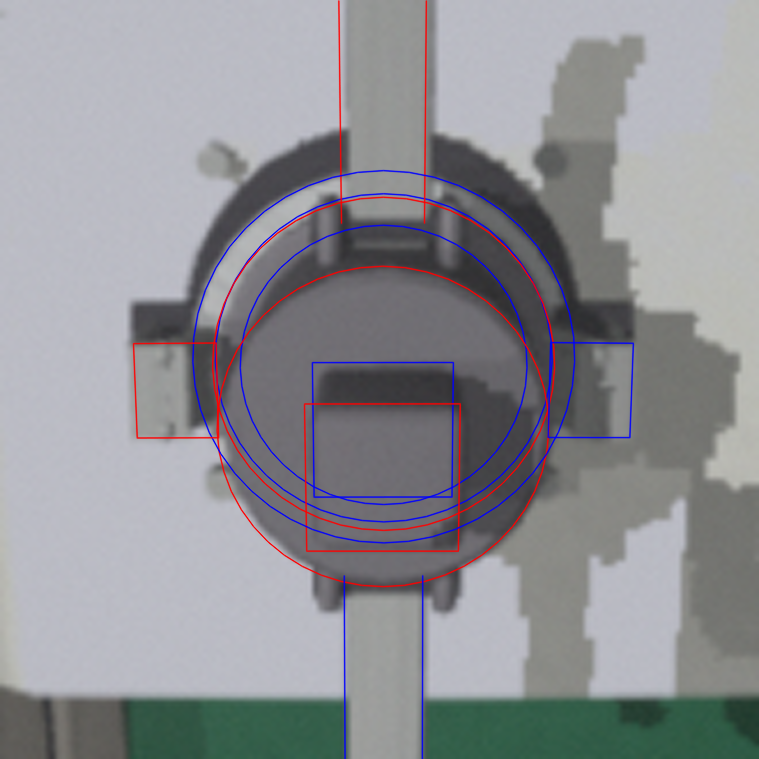

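View pics/w10o3.png

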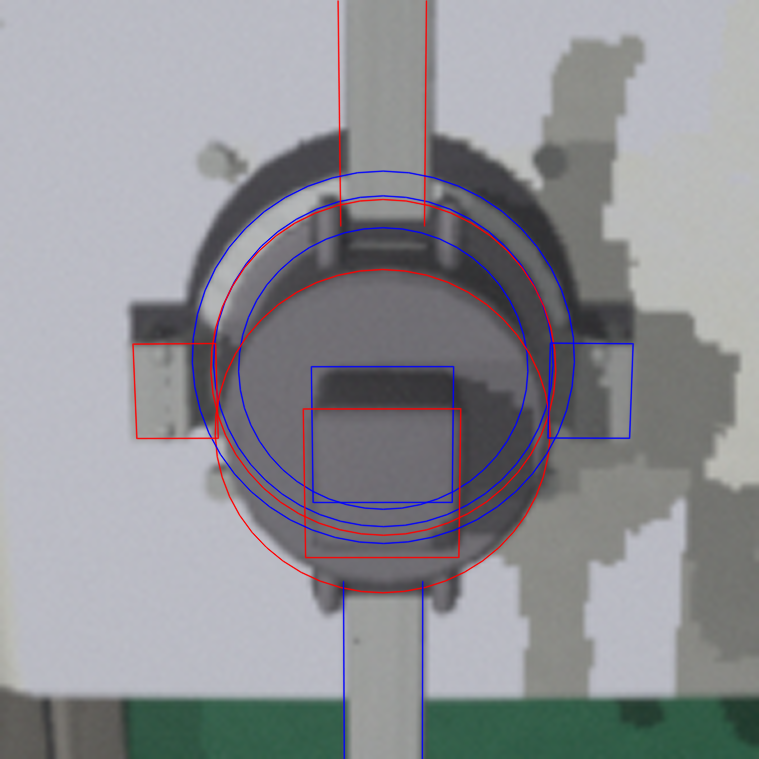

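Emit:
servo_tool(
  slide=[
    [0, 0, 0],
    [0, 0, 0],
    [0.1, 0, -0.17],
    [0.2, 0, -0.35],
    [0.25, 0, -0.43],
    [0.2, 0, -0.35],
    [0.1, 0, -0.17],
    [0, 0, 0],
    [0, 0, 0],
  ],
  twist=[
    [0, 0, 0],
    [0, 0, 0],
    [0, 0, 0],
    [0, 0, 0],
    [0, 0, 0],
    [0, 0, 0],
    [0, 0, 0],
    [0, 0, 0],
    [0, 0, 0],
  ],
  gripper=[1, 1, 1, 1, 1, 1, 1, 1, 1],
)

```text
time_s: 15.42
tcp_pos: [0.5875, 0.0061, 0.2115]
ee_rot: [[-0.001, -0.866, 0.5], [-1.0, 0.001, 0.0], [-0.001, -0.5, -0.866]]
wrist_force: [-0.6, -0.6, 0.3]
gripper_width: 0.064
```

```bash
python3 - <<'E'
from st import *
s=st('')
E
```

```text
t 15.425 tcp [0.5875 0.0061 0.2115] in seat mm [-1.000e-01 -0.000e+00  1.026e+02] F seat [-0.3 -0.6  0.6] w 5.571572603967121
tool in seat (deg off) [ 0.01 -0.01 -0.06] j [ 18.9   6.  -40.2  32.2 -17.7 -47.6]
```

Clear of the block at 102.6 mm, with the contact expected at 89. I'll press gently in steps.

Emit:
servo_tool(
  slide=[
    [0.042, 0, -0.072],
    [0.042, 0, -0.072],
    [0.02, 0, -0.035],
    [0.01, 0, -0.017],
    [0, 0, 0],
  ],
  twist=[
    [0, 0, 0],
    [0, 0, 0],
    [0, 0, 0],
    [0, 0, 0],
    [0, 0, 0],
  ],
  gripper=[1, 1, 1, 1, 1],
)

```text
time_s: 16.05
tcp_pos: [0.5933, 0.006, 0.2012]
ee_rot: [[-0.001, -0.865, 0.502], [-1.0, 0.001, -0.0], [-0.0, -0.502, -0.865]]
wrist_force: [-16.5, 3.2, 13.9]
gripper_width: 0.004
```

```bash
python3 - <<'E'
from st import *
s=st('')
E
```

```text
t 16.05 tcp [0.5933 0.006  0.2012] in seat mm [-0.2 -0.1 90.8] F seat [-7.3  3.2 20.3] w 0.37453700668967693
tool in seat (deg off) [-0.   -0.11 -0.05] j [ 17.9   7.2 -41.4  35.9 -15.3 -50.6]
```

Emit:
servo_tool(
  slide=[
    [0.01, 0, -0.018],
    [0, 0, 0],
    [0, 0, 0],
  ],
  twist=[
    [0, 0, 0],
    [0, 0, 0],
    [0, 0, 0],
  ],
  gripper=[1, 1, 1],
)

```text
time_s: 16.42
tcp_pos: [0.5935, 0.0058, 0.2013]
ee_rot: [[-0.001, -0.864, 0.503], [-1.0, 0.001, -0.0], [-0.0, -0.503, -0.864]]
wrist_force: [-23.9, 5.3, 21.4]
gripper_width: 0.004
```

```bash
python3 - <<'E'
from st import *
s=st('')
E
```

```text
t 16.425 tcp [0.5935 0.0058 0.2013] in seat mm [-0.  -0.3 90.8] F seat [-9.9  5.3 30.5] w 0.362617172234434
tool in seat (deg off) [-0.01 -0.19 -0.05] j [ 17.8   7.2 -41.5  36.3 -15.1 -50.9]
```

Pressing on the cap raised the force from 20 N to 30 N with no further travel, so it is seated. Now I'll back off, tilt the tool to keep joint 5 off its limit, and go above the left arm.

Emit:
servo_tool(
  slide=[
    [-0.05, 0, 0.08],
    [-0.15, 0, 0.26],
    [-0.15, 0, 0.26],
    [0, 0.6, 0],
    [0, 0.73, 0],
    [0, 0, 0],
    [0, 0, 0],
    [0, 0, 0],
  ],
  twist=[
    [0, 0, 0],
    [0, 0, 0],
    [0, 0.8, 0],
    [0, 0.8, 0],
    [0, 0.8, 0],
    [0, 0.8, 0],
    [0, 0, 0],
    [0, 0, 0],
  ],
  gripper=[1, 1, 1, 1, 1, 1, 1, 1],
)

```text
time_s: 17.42
tcp_pos: [0.5732, 0.0851, 0.2337]
ee_rot: [[-0.002, -0.982, 0.187], [-1.0, 0.002, -0.001], [0.0, -0.187, -0.982]]
wrist_force: [-0.4, 0.2, 0.2]
gripper_width: 0.008
```

```bash
sed -i 's/^seat=.*/seat=np.array([.638,.0061,.1243])/' st.py; python3 - <<'E'
from st import *
s=st('')
W=ld('wrist'); cv2.imwrite('pics/w11.png',W['image'])
pic('scene',(225,205,130,120),6,'pics/s11.png')
E
```

```text
Traceback (most recent call last):
  File "st.py", line 5, in st
    l=(p-seat)@Rs; print('t',s['time_s'],'tcp',np.round(p,4),'in seat mm',np.round(l*1e3,1),'F seat',np.round(np.array(s['wrist_force'])@Rs,1),'w',s['gripper_width']*87)
               ^^
NameError: name 'Rs' is not defined. Did you mean: 's'?
```

```bash
sed -i 's/^seat=.*/seat=np.array([.638,.0061,.1243]); Rs=seatR(0)/' st.py; python3 - <<'E'
from st import *
s=st('')
W=ld('wrist'); cv2.imwrite('pics/w11.png',W['image'])
pic('scene',(225,205,130,120),5,'pics/s11.png')
E
```

```text
t 17.425 tcp [0.5732 0.0851 0.2337] in seat mm [ -1.4  79.  127.1] F seat [-0.2  0.2  0.4] w 0.7025311658563291
tool in seat (deg off) [-0.06 19.23 -0.09] j [ 27.1  11.8 -15.6   6.2 -53.2 -30.5]
```

View pics/w11.png

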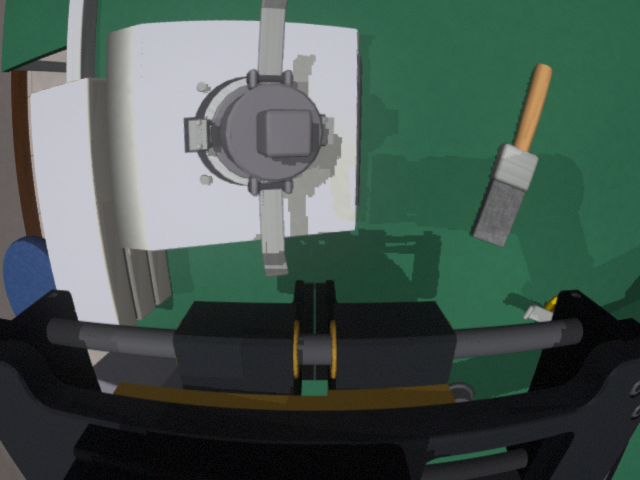

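View pics/s11.png

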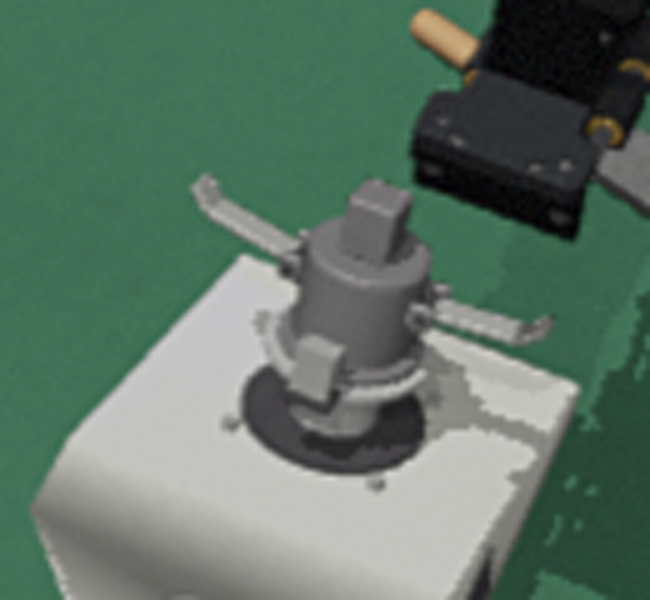

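Emit:
servo_tool(
  slide=[
    [0.17, 0, -0.3],
    [0.17, 0, -0.3],
    [0.18, 0, -0.3],
    [0, 0, 0],
    [0, 0, 0],
  ],
  twist=[
    [0, -0.8, 0],
    [0, -0.8, 0],
    [0, 0, 0],
    [0, 0, 0],
    [0, 0, 0],
  ],
  gripper=[1, 1, 1, 1, 1],
)

```text
time_s: 18.15
tcp_pos: [0.6052, 0.0858, 0.1816]
ee_rot: [[-0.001, -0.937, 0.35], [-1.0, 0.001, 0.0], [-0.001, -0.35, -0.937]]
wrist_force: [0.1, -0.3, -0.1]
gripper_width: 0.005
```

```bash
python3 - <<'E'
from st import *
s=st('')
W=pic('wrist',(160,0,320,400),1.5,'pics/w12.png')
E
```

```text
t 18.15 tcp [0.6052 0.0858 0.1816] in seat mm [ 0.3 79.7 66. ] F seat [-0.  -0.3 -0.1] w 0.3965306251067211
tool in seat (deg off) [ 0.02  9.51 -0.08] j [ 27.3  13.5 -27.6  17.8 -31.7 -41.1]
```

View pics/w12.png

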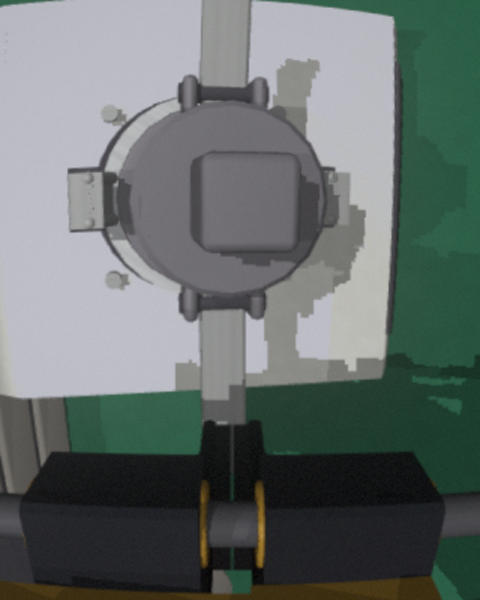

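```bash
python3 - <<'E'
from st import *
s=st('')
Rt=np.array(s['ee_rot']);p=np.array(s['tcp_pos'])
box=p+np.array([[-.0095,-.015,0],[.0095,-.015,0],[.0095,.015,0],[-.0095,.015,0],[-.0095,-.015,0]])@Rt.T
W=pic('wrist',(160,0,320,400),1.5,'pics/w12o.png',cap_lines(Rs,seat+Rs@[-.001,0,0])+[box])
E
```

```text
t 18.2 tcp [0.6054 0.0859 0.1818] in seat mm [ 0.5 79.8 66.1] F seat [ 0.1  0.1 -0.3] w 0.5374786529749321
tool in seat (deg off) [ 0.04  9.49 -0.09] j [ 27.3  13.5 -27.6  17.8 -31.7 -41.1]
```

View pics/w12o.png

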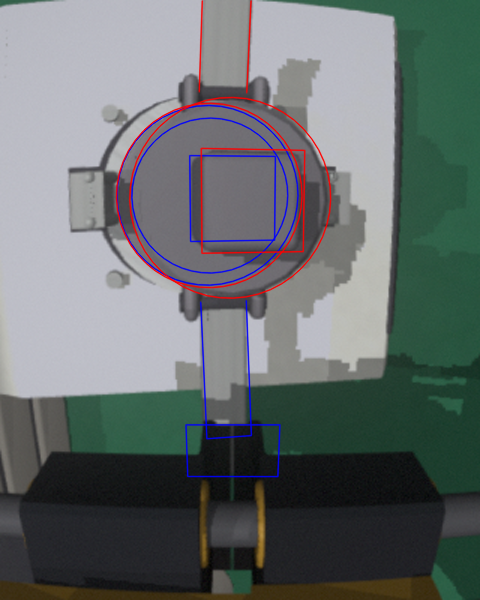

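Emit:
servo_tool(
  slide=[
    [0.07, 0, -0.12],
    [0.07, 0, -0.12],
    [0.07, 0, -0.12],
    [0.07, 0, -0.125],
    [0, 0, 0],
  ],
  twist=[
    [0, 0, 0],
    [0, 0, 0],
    [0, 0, 0],
    [0, 0, 0],
    [0, 0, 0],
  ],
  gripper=[1, 1, 1, 1, 1],
)

```text
time_s: 18.88
tcp_pos: [0.622, 0.0856, 0.1507]
ee_rot: [[-0.001, -0.938, 0.348], [-1.0, 0.001, -0.001], [0.0, -0.348, -0.938]]
wrist_force: [0.1, 0.3, 1.3]
gripper_width: 0.001
```

```bash
python3 - <<'E'
from st import *
s=st('')
pic('scene',(225,205,130,120),5,'pics/s13.png')
E
```

```text
t 18.875 tcp [0.622  0.0856 0.1507] in seat mm [-0.7 79.5 30.8] F seat [0.7 0.3 1.1] w 0.11346578129170723
tool in seat (deg off) [-0.04  9.65 -0.06] j [ 26.2  17.1 -28.2  19.4 -27.6 -42.2]
```

View pics/s13.png

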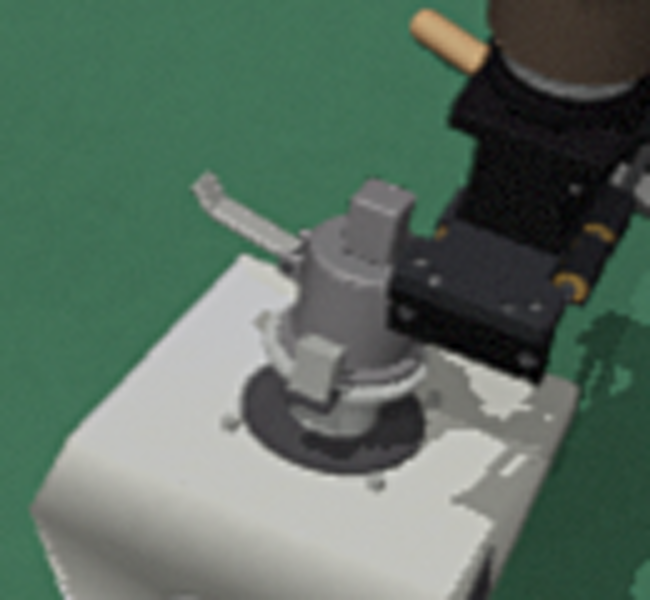

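Emit:
servo_tool(
  slide=[
    [0.034, -0.028, -0.055],
    [0.034, -0.028, -0.055],
    [0.032, -0.041, -0.053],
    [0.032, -0.041, -0.053],
    [0.026, -0.055, -0.043],
    [0.026, -0.055, -0.043],
    [0, 0, 0],
  ],
  twist=[
    [0, 0, 0],
    [0, 0, 0],
    [0, 0, 0],
    [0, 0, 0],
    [0, 0, 0],
    [0, 0, 0],
    [0, 0, 0],
  ],
  gripper=[1, 1, 1, 1, 1, 1, 1],
)

```text
time_s: 19.8
tcp_pos: [0.633, 0.0705, 0.133]
ee_rot: [[-0.002, -0.937, 0.348], [-1.0, 0.002, -0.0], [-0.0, -0.348, -0.937]]
wrist_force: [-1.9, 3.1, 0.4]
gripper_width: 0.005
```

```bash
python3 - <<'E'
from st import *
s=st('')
pic('wrist',(160,0,320,400),1.5,'pics/w14.png')
E
```

```text
t 19.8 tcp [0.633  0.0705 0.133 ] in seat mm [ 0.  64.4 10.1] F seat [-1.4  3.1  1.3] w 0.4545666939305627
tool in seat (deg off) [-0.03  9.62 -0.09] j [ 24.1  19.  -28.4  19.6 -25.1 -40.7]
```

View pics/w14.png

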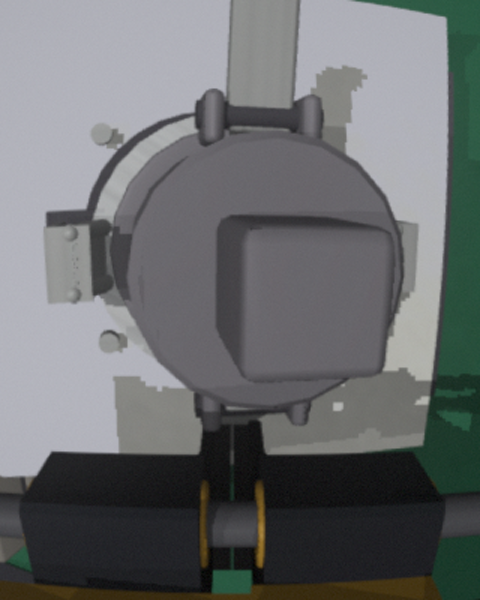

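Emit:
servo_tool(
  slide=[
    [0.012, -0.05, -0.022],
    [0.012, -0.05, -0.022],
    [0, 0, 0],
  ],
  twist=[
    [0, 0, 0],
    [0, 0, 0],
    [0, 0, 0],
  ],
  gripper=[1, 1, 1],
)

```text
time_s: 20.23
tcp_pos: [0.6348, 0.0663, 0.1317]
ee_rot: [[0.0, -0.936, 0.351], [-1.0, 0.001, 0.002], [-0.002, -0.351, -0.936]]
wrist_force: [-6.4, 8.4, 5.8]
gripper_width: 0.006
```

```bash
python3 - <<'E'
from st import *
s=st('')
E
```

```text
t 20.225 tcp [0.6348 0.0663 0.1317] in seat mm [ 0.9 60.2  7.9] F seat [-2.6  8.4  8.2] w 0.48771695774894525
tool in seat (deg off) [ 0.13  9.45 -0.04] j [ 23.6  19.2 -28.4  19.3 -24.7 -39.9]
```

Emit:
servo_tool(
  slide=[
    [0, 0.1, 0],
    [0, 0.3, 0.05],
    [-0.1, 0.1, 0.2],
    [-0.3, 0, 0.52],
    [-0.3, 0, 0.52],
    [-0.25, 0, 0.43],
    [0, 0, 0],
    [0, 0, 0],
  ],
  twist=[
    [0, 0, 0],
    [0, 0, 0],
    [0, 0, 0],
    [0, 0, 0],
    [0, 0, 0],
    [0, 0, 0],
    [0, 0, 0],
    [0, 0, 0],
  ],
  gripper=[1, 1, 1, 1, 1, 1, 1, 1],
)

```text
time_s: 21.22
tcp_pos: [0.5768, 0.0945, 0.2334]
ee_rot: [[-0.002, -0.938, 0.348], [-1.0, 0.002, -0.0], [-0.0, -0.348, -0.938]]
wrist_force: [0.1, -1.2, 0.2]
gripper_width: 0.003
```

```bash
python3 - <<'E'
from st import *
s=st('')
pic('wrist',(160,0,320,320),2,'pics/w15.png')
pic('scene',(225,205,130,120),5,'pics/s15.png')
E
```

```text
t 21.225 tcp [0.5768 0.0945 0.2334] in seat mm [  1.5  88.4 125.1] F seat [ 0.1 -1.2  0.1] w 0.22071070063631265
tool in seat (deg off) [-0.02  9.66 -0.09] j [ 30.1   8.1 -25.8  16.  -39.4 -41. ]
```

View pics/w15.png

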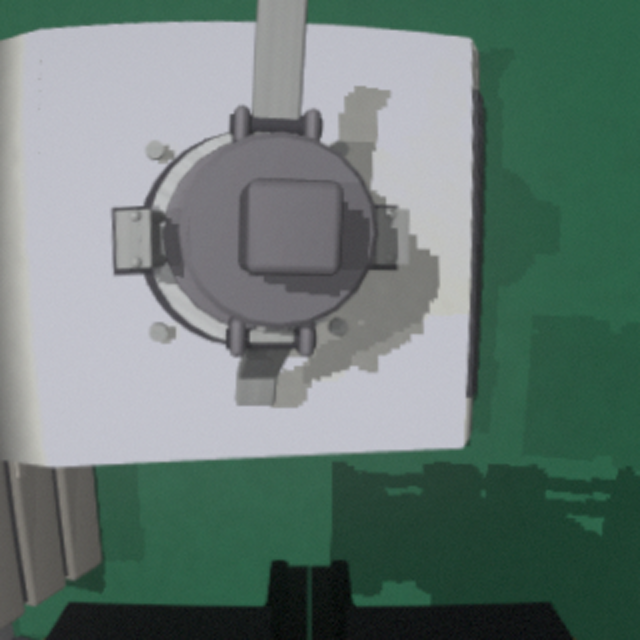

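View pics/s15.png

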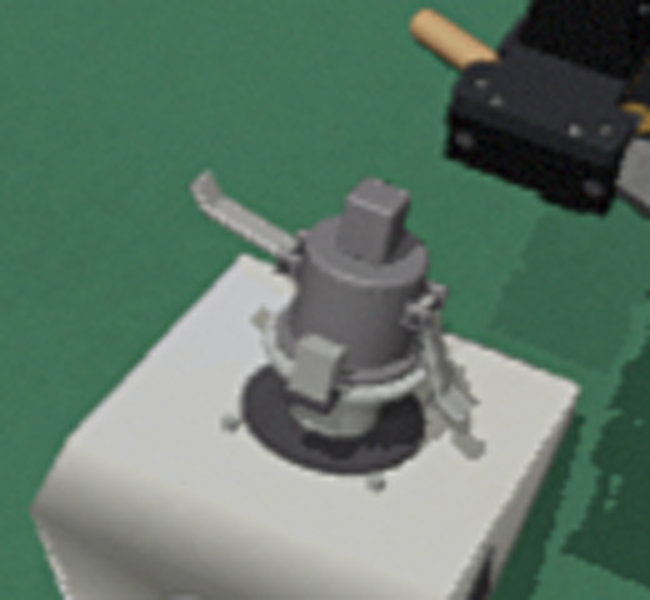

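```bash
python3 - <<'E'
from st import *
for j in (1.4,1.2):
    L=cap_lines(Rs,seat+Rs@[-.001,0,0],j,0)
    pic('wrist',(250,140,90,80),8,f'pics/w16_{int(j*10)}.png',L[-2:-1]+L[:2])
a=[cv2.imread(f'pics/w16_{k}.png') for k in (14,12)]
cv2.imwrite('pics/w16.png',cv2.resize(np.hstack(a),(800,355)))
E
```

```text
(no output)
```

View pics/w16.png

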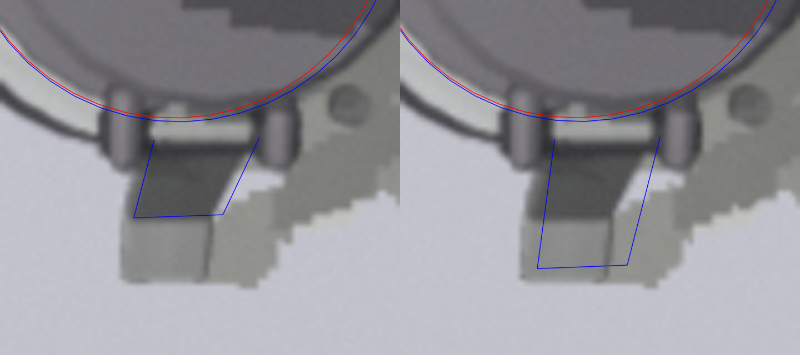

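Emit:
servo_tool(
  slide=[
    [0, -0.6, 0],
    [0, -0.9, 0],
    [0, -0.9, 0],
    [0, -0.4, 0],
    [0.14, 0, -0.28],
    [0.16, 0, -0.29],
    [0.16, 0, -0.28],
    [0, 0, 0],
    [0, 0, 0],
  ],
  twist=[
    [0, 0, 0],
    [0, 0, 0],
    [0, 0, 0],
    [0, 0, 0],
    [0, 0, 0],
    [0, 0, 0],
    [0, 0, 0],
    [0, 0, 0],
    [0, 0, 0],
  ],
  gripper=[1, 1, 1, 1, 1, 1, 1, 1, 1],
)

```text
time_s: 22.55
tcp_pos: [0.605, -0.0731, 0.1829]
ee_rot: [[-0.001, -0.937, 0.348], [-1.0, 0.001, -0.0], [-0.0, -0.348, -0.937]]
wrist_force: [0.7, 0.5, -0.1]
gripper_width: 0.003
```

```bash
python3 - <<'E'
from st import *
s=st('')
pic('scene',(205,195,150,130),5,'pics/s17.png')
E
```

```text
t 22.55 tcp [ 0.605  -0.0731  0.1829] in seat mm [  0.7 -79.2  67.3] F seat [ 0.6  0.5 -0.4] w 0.2660833169278495
tool in seat (deg off) [-0.02  9.61 -0.05] j [ 10.   13.4 -23.7   6.4 -33.  -14.9]
```

View pics/s17.png

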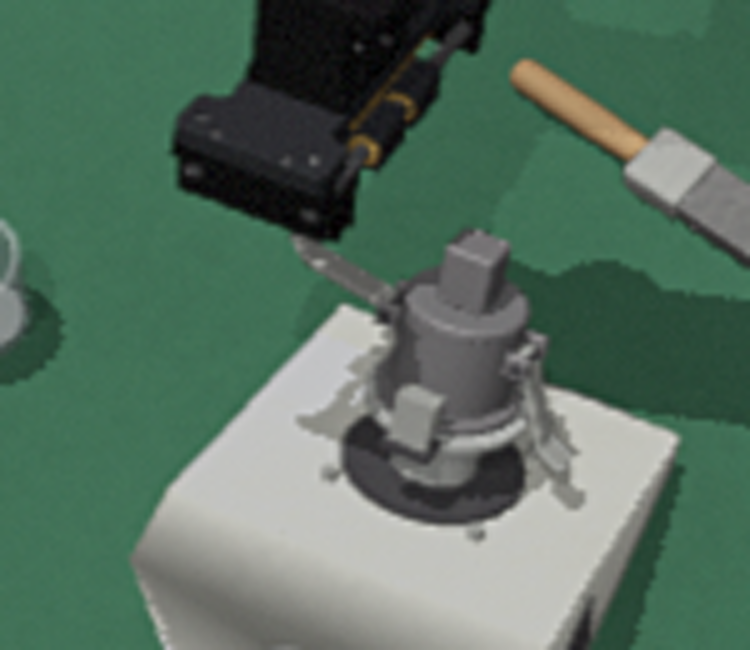

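Emit:
servo_tool(
  slide=[
    [0.07, 0, -0.13],
    [0.075, 0, -0.13],
    [0.075, 0, -0.13],
    [0.075, 0, -0.13],
    [0, 0, 0],
    [0.034, 0.028, -0.055],
    [0.034, 0.028, -0.055],
    [0.032, 0.041, -0.053],
    [0.032, 0.041, -0.053],
    [0.026, 0.055, -0.043],
    [0.026, 0.055, -0.043],
    [0, 0, 0],
  ],
  twist=[
    [0, 0, 0],
    [0, 0, 0],
    [0, 0, 0],
    [0, 0, 0],
    [0, 0, 0],
    [0, 0, 0],
    [0, 0, 0],
    [0, 0, 0],
    [0, 0, 0],
    [0, 0, 0],
    [0, 0, 0],
    [0, 0, 0],
  ],
  gripper=[1, 1, 1, 1, 1, 1, 1, 1, 1, 1, 1, 1],
)

```text
time_s: 24.1
tcp_pos: [0.6336, -0.0577, 0.1331]
ee_rot: [[-0.001, -0.937, 0.348], [-1.0, 0.001, 0.0], [-0.001, -0.348, -0.937]]
wrist_force: [-0.3, -2.1, 1.3]
gripper_width: 0.001
```

```bash
python3 - <<'E'
from st import *
s=st('')
E
```

```text
t 24.1 tcp [ 0.6336 -0.0577  0.1331] in seat mm [  0.6 -63.8   9.9] F seat [ 0.4 -2.1  1.3] w 0.05010898877318785
tool in seat (deg off) [ 0.01  9.63 -0.04] j [ 11.1  19.1 -24.6   8.6 -26.5 -18.1]
```

Emit:
servo_tool(
  slide=[
    [0.012, 0.05, -0.022],
    [0.012, 0.05, -0.022],
    [0, 0, 0],
  ],
  twist=[
    [0, 0, 0],
    [0, 0, 0],
    [0, 0, 0],
  ],
  gripper=[1, 1, 1],
)

```text
time_s: 24.48
tcp_pos: [0.6341, -0.0535, 0.1313]
ee_rot: [[-0.002, -0.938, 0.347], [-1.0, 0.001, -0.002], [0.001, -0.347, -0.938]]
wrist_force: [-4.5, -7.8, 6.2]
gripper_width: 0.002
```

```bash
python3 - <<'E'
from st import *
s=st('')
E
```

```text
t 24.475 tcp [ 0.6341 -0.0535  0.1313] in seat mm [  0.1 -59.6   8. ] F seat [-0.8 -7.8  7.7] w 0.19035933784259143
tool in seat (deg off) [-0.12  9.72 -0.07] j [ 11.6  19.2 -24.9   9.3 -26.3 -19.3]
```

The forces mirror those on the left, so the right arm is at its stop. I'll retreat and check.

Emit:
servo_tool(
  slide=[
    [0, -0.1, 0],
    [0, -0.3, 0.05],
    [-0.1, -0.1, 0.2],
    [-0.3, 0, 0.52],
    [-0.3, 0, 0.52],
    [-0.25, 0.3, 0.43],
    [0, 0.8, 0],
    [0, 0.6, 0.3],
    [-0.1, 0, 0.4],
    [0, 0, 0],
    [0, 0, 0],
  ],
  twist=[
    [0, 0, 0],
    [0, 0, 0],
    [0, 0, 0],
    [0, 0, 0],
    [0, 0, 0],
    [0, 0, 0],
    [0, 0, 0],
    [0, 0, 0],
    [0, 0, 0],
    [0, 0, 0],
    [0, 0, 0],
  ],
  gripper=[1, 1, 1, 1, 1, 1, 1, 1, 1, 1, 1],
)

```text
time_s: 25.85
tcp_pos: [0.5715, 0.0198, 0.2755]
ee_rot: [[-0.001, -0.938, 0.348], [-1.0, 0.002, 0.0], [-0.001, -0.348, -0.938]]
wrist_force: [-0.6, -0.1, 0.0]
gripper_width: 0.004
```

```bash
python3 - <<'E'
from st import *
s=st('')
L=cap_lines(Rs,seat+Rs@[-.001,0,0],1.4,1.4)
pic('wrist',(240,100,160,150),5,'pics/w18.png')
pic('wrist',(240,100,160,150),5,'pics/w18o.png',L+spig_lines(Rs,seat)[:1])
pic('scene',(225,245,120,100),6,'pics/s18.png')
st('')
E
```

```text
t 25.85 tcp [0.5715 0.0198 0.2755] in seat mm [ 18.   13.7 164.2] F seat [-0.5 -0.1  0.3] w 0.3138270014357506
tool in seat (deg off) [ 0.01  9.65 -0.09] j [ 22.2   4.8 -21.6  10.6 -45.2 -28.5]
t 26.0 tcp [0.5717 0.0194 0.2749] in seat mm [ 17.9  13.3 163.6] F seat [ 0.4 -0.6  0.7] w 0.5124807973519167
tool in seat (deg off) [-0.05  9.7  -0.09] j [ 22.1   4.8 -21.6  10.7 -45.2 -28.5]
```

View pics/w18.png

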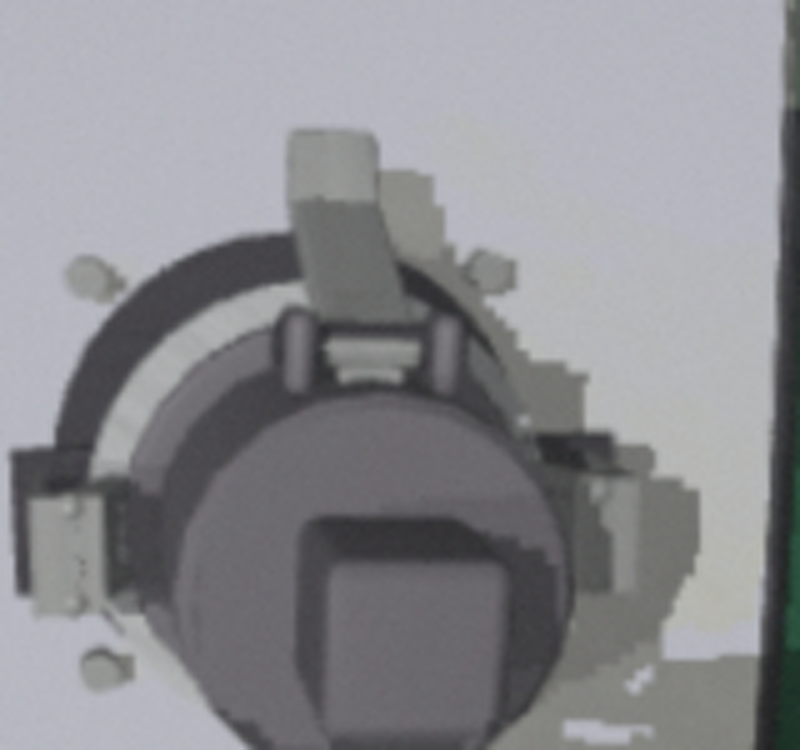

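View pics/w18o.png

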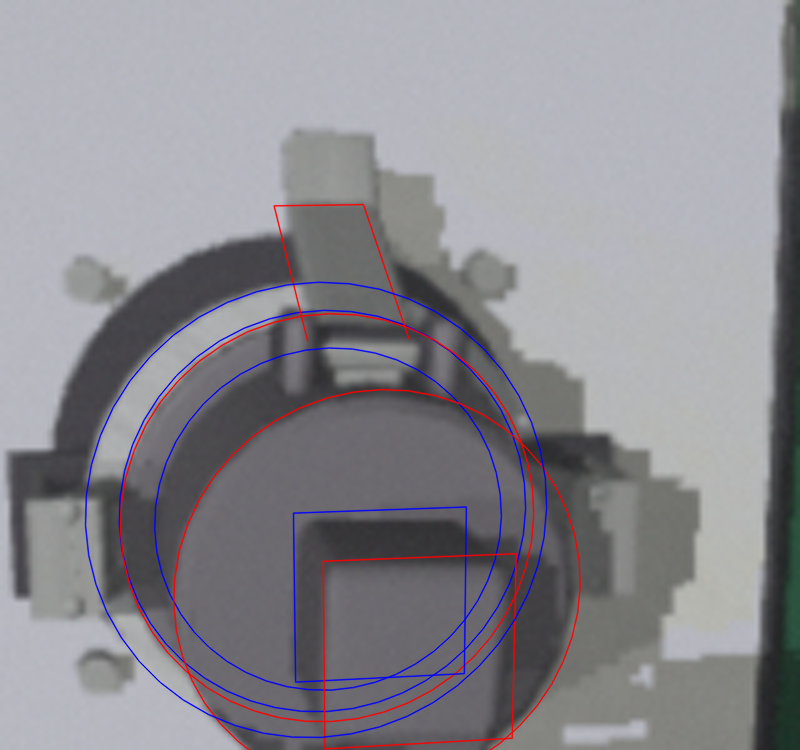

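View pics/s18.png

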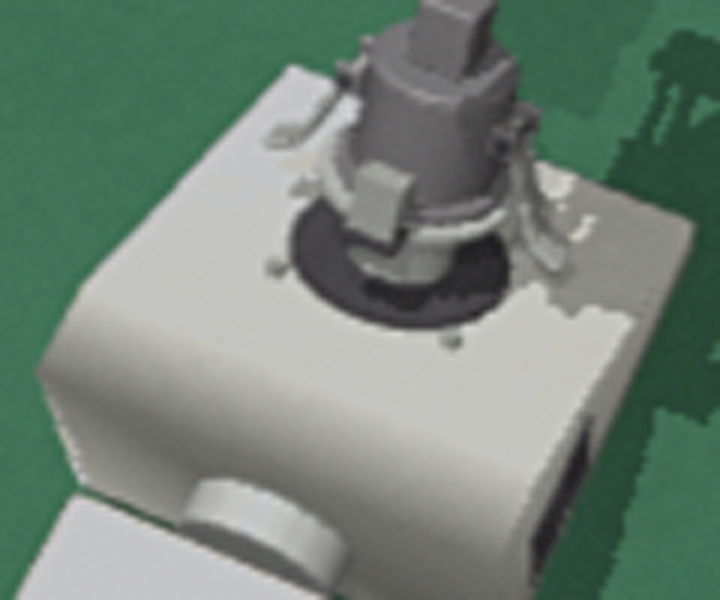

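```bash
python3 - <<'E'
from st import *
r.finish_job(); print(r.sense()['time_s'])
E
```

```text
the job is handed in; nothing more can be done
the job is handed in; nothing more can be done
```

The grey cap is on the spigot with both cam arms folded down, and the job is handed in. It took about 26 s of the 72 s allowed. `finish_job` gives no verdict, so I don't know the official result.

- **Seating:** I gripped the cap across its block and pressed it straight onto the spigot with both arms raised. Joint 5 got to -9.3° (its limit is -9.14°) before I was sure it was home. So I released it and pressed on the block with shut fingers. Going from 20 N to 30 N gave no further travel, so it is bottomed.
- **Folding:** I folded the left arm first, checked it with the right still raised, then folded the right. Both stopped firmly at the same point, with about 8 N sideways and 8 N along the spigot.
- **Left arm:** its final picture matches 1.4 rad closely.
- **Right arm:** its shape also matches 1.4 rad, but the whole overlay sat a few pixels off.
- **Clips:** in the last pictures the cap sits below the clip tops. I judged that both clips had snapped from those pictures and from the push force reversing near the end of the stroke.
- **Disagreement:** contact came about 1.8 mm higher than my camera estimate of the seat. The grip height was off by about the same amount, so I took this as a calibration offset, not a cap sitting high.
- **Other things on the bench:** I kept well clear of everything else and saw nothing move, but did not measure their final positions. The robot was clear of everything at hand-in.

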